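Tip a printed ball into the curing box through its loading slot

TASK

Take the steel boat with the green handle, which carries a red printed ball, and lower it level through the slot in the orange cover of the curing box, then tip it nose-down inside so that the ball rolls out onto the box's floor. The boat must not touch the slot edges or any other part of the box, and the other boat (black handle, white ball) must be left where it stands. Finally bring the boat out again and stand it upright on the bench.

Things in the scene. Friction and masses are not known exactly. Their poses are not given: they have to be found in the camera images.
- boat: The boat to use: open steel scoop, green handle, loose, 0.15 kg. Origin at the centre of its underside, z up, nose to its -x. 84 mm (x) by 36 mm (y). Trough open at the nose (x = -42 mm), end wall at x = +15 to 20 mm, sides 26 mm high. Its floor is 3 mm up, flat under the ball, then rises at 16 degrees to 12 mm at the nose: dip the nose 35 to 40 degrees and the ball rolls out.
- boat_grip (a point): Centre of the boat's green handle, 20 mm behind (+x) and 125 mm above the boat's origin; axes as the boat's. The handle is an upright tab 30 mm (x) by 14 mm (y) by 50 mm high, to pinch across its 14 mm from above. It stands on a steel stem 8 x 8 mm that rises straight from the boat 20 mm behind its origin.
- ball_center (a point): Centre of the red printed ball, 22 mm across, 12 g, loose, lying in the trough of the green-handled boat against its end wall.
- curing_box: Fixed box 240 mm (x) by 170 (y) by 125 high, orange cover 6 mm thick on top. Origin at the centre of its underside, z up. The slot, outlined in black, is centred: 118 mm (x) by 66 mm (y). Inside it is empty, floor 15 mm up, walls 6 mm thick. Room to tip: boat centred in the slot, its underside 62 mm up, nose to the box's -x, turned about the point of its stem level with the cover.
- other_boat: Bystander: the same boat with a black handle and a white ball. Origin and axes as for the green-handled boat. Leave it where it is.

How it is judged:
On the way, in this order (a step that is already met when the one before it is completed fails the run):
1. the green-handled boat, with the ball still in it, is down through the slot, its rim below the cover (z of boat in the frame of curing_box below 0.088 m and x of boat in the frame of curing_box between -0.06 and 0.06 m and y of boat in the frame of curing_box between -0.03 and 0.03 m and angle between boat's own z axis and vertical below 0.26 rad and distance between ball_center and boat below 0.04 m), for 0.1 s.
2. the boat is tipped inside the box and the ball has rolled out onto the box's floor (angle between boat's own z axis and vertical above 0.3 rad and z of boat in the frame of curing_box below 0.105 m and distance between ball_center and boat above 0.045 m and z of ball_center in the frame of curing_box below 0.04 m), for 0.05 s.
At the end, for the whole second after the job is handed in: The red ball lies on the floor inside the curing box (it may still roll there); the green-handled boat stands released and at rest on the bench, its underside within 10 mm of the bench top, upright within 10 degrees (z of ball_center in the frame of curing_box between 0.015 and 0.04 m and x of ball_center in the frame of curing_box between -0.115 and 0.115 m and y of ball_center in the frame of curing_box between -0.08 and 0.08 m and height (world z) of boat below 0.01 m and angle between boat's own z axis and vertical below 0.17 rad and linear speed of boat below 0.03 m/s); the robot touches nothing.
It fails at once if the green-handled boat touches the slot edges or any other part of the curing box (over 0.5 N) (contact force between boat and curing_box above 0.5 N).
It fails at once if the other boat is moved more than 20 mm or tipped over (distance of other_boat from where it was at the start of the episode above 0.02 m or angle between other_boat's own z axis and vertical above 0.35 rad).
It also fails if it takes over 72 s, if anything falls off the work surface, if the arm or the gripper's body presses on something with over 40 N, if the wrist force passes 120 N, or if a joint passes its speed limit or range.

ROBOT

A 6-joint arm with a two-finger parallel gripper is mounted at the origin on the work surface. World frame = base frame: x ahead of the robot, y to its left, z up, the work surface at z = 0. Lengths are in m, angles in rad, forces in N, time in s.
With the tool pointing down it reaches from about 0.375 to 0.9 m from the base axis. Payload 3.1 kg.
Tool frame: the origin (TCP) lies midway between the tips of the shut fingers; the grasp point (between the pads) lies 19 mm behind it (manip.hold_point_z is the distance from the TCP to the grasp point, in m); x points along the fingers, y is the direction in which the jaws open and shut, and the axes are right-handed (so a half turn about x gives the same grasp; the last joint's range is limited). The gripper opens to 85 mm and grips with 20 to 120 N. Pads are 22 mm wide; open, the fingers measure 114 mm over their backs; the gripper's body (76 mm by 85 mm) begins 54 mm behind the grasp point. The pads swing forward as they close: fully open they stand 13 mm farther back than shut.
Start: joints at [-1.46, 0.527, 1.433, -0, 1.181, -0.178], TCP at [0.179, -0.599, 0.231] pointing down, gripper open.
Joint ranges: [-3.08, 3.08], [-0.75, 2.2], [0.22, 2.44], [-1.43, 4.57], [0, 2.65], [-2.85, 2.85]. Speed limits (rad/s): [2.79, 2.79, 3.14, 3.14, 3.14, 3.14].

INTERFACE

Orientations are given as a unit quaternion [x, y, z, w].
In Python, from station import manip, snapshot gives the robot as it stands.
- The arm moves only by the shell command python3 -m crank 'ROWS' [FORCE]. ROWS is JSON, a list of rows, each a list of 5 numbers: the finger opening in m, from 0 to 0.0854, then the shift along the tool's x, y, z in m, then the turn about the tool's x in rad. In form: [[grip, tx, ty, tz, yaw], ...]. A call has 1 to 5 rows; each row shifts and turns the commanded pose from where the row before left it, along the tool's axes as they then stand; what a row does not reach is not made up. A row lasts 1/10 s, in which the tool goes at most 50 mm and 8.59 degrees, less where a joint would pass 70% of its speed; a pose out of reach is approached as far as the arm can. A call is refused whole if a number of a shift passes 0.05 or a number of a turn 0.15, either way. A call with a gripper value outside its range is refused whole. The fingers move at their own pace and stop on an object; FORCE is the grip in N (left out, the last holds). Time passes only in rows, so rows that do not move let the fingers close. It gives the time, the measured TCP pose, the force and the opening at its end, in the units of the state.
- manip.sense(): the state, without advancing time (a new reading comes with each control period).
- snapshot(name): name is "side" or "top" or "wrist"; returns a dict with "image" (384x512x3 uint8, blue, green, red), "range_z" (384x512 float32, m along the optical axis (not along the pixel's ray), 0 where there is no reading), "vertical_fov" (degrees; the focal length in pixels is half the picture's height over the tangent of half this angle, whatever the lens; pixels are square), "cx", "cy" (the principal point, pixels), "distortion" ([k1, k2, p1, p2, k3] as OpenCV has them; the pictures are not rectified), "extrinsics" (4x4, takes a point from world to camera coordinates); the wrist camera has in their place "T_tool_cam" (4x4, takes a point from camera to tool coordinates, whose origin is the TCP and whose axes are the tool frame's). Camera axes: x right, y up, looking along -z (the intrinsics and any distortion apply to the point x, -y, -z); pixel columns grow to the right and rows downward; lengths in m; the calibration is good to about 2 mm. A picture is of the moment at which its call begins: read the wrist's pose just before it.
- manip.sign_off(): hands the job in, once; it reports no verdict.
The state is a dict: "t": time; "q": joint angles; "qd": joint speeds; "tau": joint torques, N m; "tcp_pos": TCP position; "tool_rot": TCP orientation; "force": force on the tool from outside, world axes, zero at the start; "ft_torque": the same for the moment, N m; "finger_gap": opening from 0.0 (shut) to 1.0 (fully open).
Only numpy, scipy, OpenCV 4.12 (cv2) and the standard library are available. Lean on these libraries where they do the work, as an engineer would, in place of code of your own. Each camera call takes 0.05 s, during which the arm holds its last target.

## Working session

There is one attempt and no reset: what is moved stays moved. The work goes in short steps, Python scripts to look and compute and a shell command to move; the robot and the scene stay as the last step left them, time stands still between calls to the robot, and variables do not carry over. Pictures are saved under pics/ and viewed, and the job is handed in when it is done.

```bash
ls; mkdir -p pics
python3 - <<'E'
from station import manip, snapshot
import cv2,numpy as np
s=manip.sense(); print(s); print(manip.hold_point_z)
for n in ["side","top","wrist"]:
    d=snapshot(n); cv2.imwrite(f"pics/{n}0.png",d["image"]); print(n,{k:np.round(v,4).tolist() if not isinstance(v,float) else v for k,v in d.items() if k not in("image","range_z")})
E
```

```text
pics
{'t': 0.0, 'q': array([-1.45948646e+00,  5.28489176e-01,  1.43392295e+00,  1.53596340e-05,
        1.18140988e+00, -1.78504568e-01]), 'qd': array([-0.00037368,  0.00075565,  0.00061261,  0.00179283, -0.00073495,
       -0.00073587]), 'tau': array([-9.81570956e-04, -4.42352986e+01, -1.78028315e+01, -1.91004365e-04,
        8.59906257e-03, -6.43757218e-06]), 'tcp_pos': array([ 0.17855615, -0.59818903,  0.23031293]), 'tool_rot': array([ 0.69972717,  0.10289213, -0.69966418,  0.10131697]), 'force': array([ 0.12398355, -0.59022319,  0.13532682]), 'ft_torque': array([0.00742147, 0.0410892 , 0.04234932]), 'finger_gap': 0.9998900441467097}
0.0187
side {'vertical_fov': 54.78625650992143, 'cx': 259.39408997088344, 'cy': 185.07337713282257, 'distortion': [-0.0998, 0.0, 0.0, 0.0, 0.0], 'extrinsics': [[0.9792, -0.2026, 0.0137, -0.5381], [0.1474, 0.7557, 0.6381, -0.0755], [-0.1396, -0.6228, 0.7698, -0.8404], [0.0, 0.0, 0.0, 1.0]]}
top {'vertical_fov': 48.92561225110295, 'cx': 252.3711364840678, 'cy': 191.20842199583987, 'distortion': [-0.0569, 0.0, 0.0, 0.0, 0.0], 'extrinsics': [[-0.0211, -0.9996, 0.0211, -0.0729], [0.9815, -0.0167, 0.1907, -0.542], [-0.1903, 0.0247, 0.9814, -0.7971], [0.0, 0.0, 0.0, 1.0]]}
wrist {'vertical_fov': 70.33408203569121, 'cx': 255.7628442962501, 'cy': 187.48359419341733, 'distortion': [0.0072, 0.0, 0.0, 0.0, 0.0], 'T_tool_cam': [[0.0002, 0.2865, -0.9581, -0.142], [1.0, -0.0002, 0.0001, 0.0006], [-0.0002, -0.9581, -0.2865, -0.0739], [0.0, 0.0, 0.0, 1.0]]}
```

View pics/side0.png

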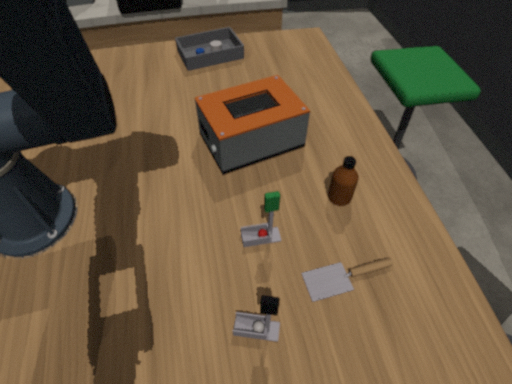

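View pics/top0.png

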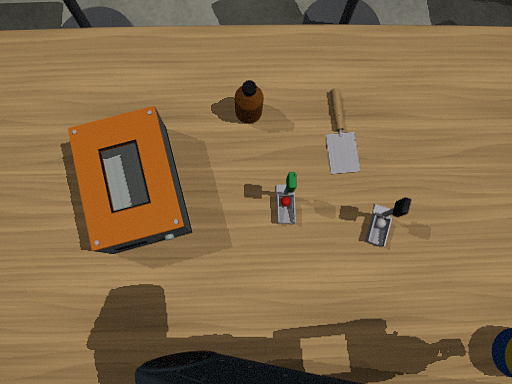

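View pics/wrist0.png

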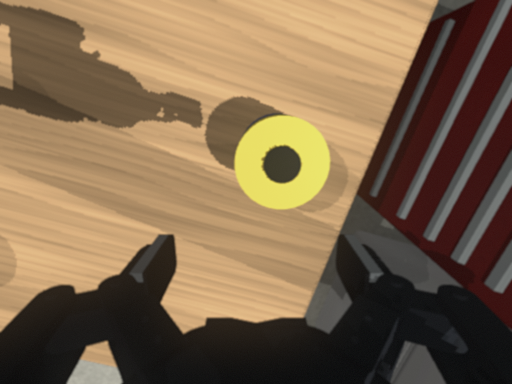

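Side view: green handle (272,201), red ball (263,233), black handle (270,305), box cover around (250,105). Top view: slot centre (125,176), green handle (291,181), red ball (286,201), black-handled boat (380,225). Next I'll measure positions.

```bash
cat > h.py <<'E'
from station import manip, snapshot
import cv2,numpy as np
from scipy.spatial.transform import Rotation as Ro
def K(d):
    f=d["image"].shape[0]/2/np.tan(np.radians(d["vertical_fov"])/2)
    return np.array([[f,0,d["cx"]],[0,f,d["cy"]],[0,0,1]])
def Twc(d,s=None):
    if "extrinsics" in d: return np.linalg.inv(d["extrinsics"])
    T=np.eye(4);T[:3,:3]=Ro.from_quat(s["tool_rot"]).as_matrix();T[:3,3]=s["tcp_pos"]
    return T@d["T_tool_cam"]
def rays(d,uv,s=None):
    p=cv2.undistortPoints(np.array(uv,float).reshape(-1,1,2),K(d),np.array(d["distortion"],float)).reshape(-1,2)
    c=np.c_[p[:,0],-p[:,1],-np.ones(len(p))]
    T=Twc(d,s); return T[:3,3],c@T[:3,:3].T
def onz(d,uv,z,s=None):
    o,r=rays(d,uv,s); return o+r*((z-o[2])/r[:,2])[:,None]
def pts(d,mask,s=None):
    v,u=np.nonzero(mask&(d["range_z"]>0)); o,r=rays(d,np.c_[u,v],s)
    return o+r*d["range_z"][v,u][:,None]
def mask(d,name):
    hsv=cv2.cvtColor(d["image"],cv2.COLOR_BGR2HSV).astype(int);h,s,v=hsv[...,0],hsv[...,1],hsv[...,2]
    return {"green":(h>50)&(h<75)&(s>150)&(v>60),"red":((h<5)|(h>172))&(s>180)&(v>110),
     "orange":(h>=6)&(h<14)&(s>215)&(v>120),"black":(v<35)}[name]
def big(m):
    n,l,st,c=cv2.connectedComponentsWithStats(m.astype(np.uint8)); i=1+np.argmax(st[1:,4]); return l==i
def pose():
    s=manip.sense(); R=Ro.from_quat(s["tool_rot"]).as_matrix()
    print("t",round(s["t"],2),"q",np.round(s["q"],3),"p",np.round(s["tcp_pos"],4),"\nR",np.round(R,3).tolist(),"F",np.round(s["force"],1),"gap",round(s["finger_gap"],3)); return s,R
E
python3 - <<'E'
from h import *
for n in ["top","side"]:
    d=snapshot(n)
    for c in ["green","red","orange"]:
        m=mask(d,c)
        if n=="side" and c=="green": m[:,350:]=0
        m=big(m); p=pts(d,m); v,u=np.nonzero(m)
        print(n,c,m.sum(),u.mean().round(1),v.mean().round(1),"med",np.median(p,0).round(4),"min",np.percentile(p,3,0).round(4),"max",np.percentile(p,97,0).round(4))
        if c=="orange":
            q=onz(d,np.c_[u,v],0.125)[:,:2]; r=cv2.minAreaRect(q.astype(np.float32)*1000); print(r, cv2.boxPoints(r).round(1).tolist())
            cs,hi=cv2.findContours(m.astype(np.uint8),cv2.RETR_CCOMP,cv2.CHAIN_APPROX_NONE)
            for k,x in enumerate(cs):
                if hi[0][k][3]>=0 and cv2.contourArea(x)>200:
                    q=onz(d,x.reshape(-1,2),0.125)[:,:2]; r=cv2.minAreaRect(q.astype(np.float32)*1000); print("hole",r)
    if n=="top":
        im=d["image"]; cv2.imwrite("pics/topc.png",cv2.resize(im[150:260,240:440],None,fx=4,fy=4,interpolation=cv2.INTER_CUBIC))
    else:
        cv2.imwrite("pics/sidec.png",cv2.resize(d["image"][180:350,200:350],None,fx=3.5,fy=3.5,interpolation=cv2.INTER_CUBIC))
E
```

```text
top green 105 292.0 179.8 med [ 0.5408 -0.1522  0.1507] min [ 0.528  -0.1578  0.1482] max [ 0.554  -0.1467  0.1525]
top red 60 286.0 200.7 med [ 0.5249 -0.1534  0.0231] min [ 0.518  -0.1622  0.0183] max [ 0.533  -0.1454  0.027 ]
top orange 3 115.0 244.0 med [0.4341 0.1669 0.1268] min [0.434  0.1664 0.1228] max [0.4343 0.1686 0.1268]
((434.1680908203125, 167.43423461914062), (3.6129086017608643, 2.4009495973587036e-06), 89.14141845703125) [[434.1000061035156, 165.60000610351562], [434.1000061035156, 165.60000610351562], [434.20001220703125, 169.1999969482422], [434.20001220703125, 169.1999969482422]]
side green 173 271.5 201.1 med [ 0.5382 -0.1607  0.1367] min [ 0.5275 -0.1622  0.1106] max [ 0.5497 -0.1533  0.1499]
side red 40 262.2 232.5 med [ 0.5225 -0.1566  0.022 ] min [ 0.5159 -0.1612  0.0189] max [ 0.5314 -0.1504  0.0256]Traceback (most recent call last):
  File "<stdin>", line 7, in <module>
  File "h.py", line 25, in big
    n,l,st,c=cv2.connectedComponentsWithStats(m.astype(np.uint8)); i=1+np.argmax(st[1:,4]); return l==i
                                                                       ~~~~~~~~~^^^^^^^^^^
    return _wrapfunc(a, 'argmax', axis=axis, out=out, **kwds)
    return bound(*args, **kwds)
ValueError: attempt to get argmax of an empty sequence
```

```bash
python3 -m crank --help 2>&1 | head -20
```

```text
invalid input: not JSON, or not a number
```

```bash
sed -i 's/"orange":.*/"orange":(h>=5)\&(h<16)\&(s>195)\&(v>100),"black":(v<35)}[name]/' h.py
python3 - <<'E'
from h import *
d={n:snapshot(n) for n in["top","side"]}
import pickle; pickle.dump(d,open("s0.pkl","wb"))
for n,(u,v) in {"top":(80,150),"side":(215,115)}.items():
    print(cv2.cvtColor(d[n]["image"],cv2.COLOR_BGR2HSV)[v,u])
    D=d[n]; m=big(mask(D,"orange")); print(m.sum())
    v,u=np.nonzero(m);z=np.median(pts(D,m)[:,2]);print("z",z)
    cs,hi=cv2.findContours(m.astype(np.uint8),cv2.RETR_CCOMP,cv2.CHAIN_APPROX_NONE)
    for k,x in enumerate(cs):
        if cv2.contourArea(x)>200:
            q=onz(D,x.reshape(-1,2),0.125)[:,:2]; r=cv2.minAreaRect(q.astype(np.float32)*1000); print("hole" if hi[0][k][3]>=0 else "outer",r)
im=d["top"]["image"]; cv2.imwrite("pics/topc.png",cv2.resize(im[150:260,240:440],None,fx=4,fy=4,interpolation=cv2.INTER_CUBIC))
cv2.imwrite("pics/sidec.png",cv2.resize(d["side"]["image"][180:350,200:350],None,fx=3.5,fy=3.5,interpolation=cv2.INTER_CUBIC))
E
```

```text
[ 14 212 173]
8763
z 0.12567472951594472
outer ((559.865234375, 156.38827514648438), (240.3369140625, 171.3755645751953), 14.211593627929688)
hole ((560.7257080078125, 156.76011657714844), (130.46466064453125, 77.75630187988281), 14.486434936523438)
[ 12 205 162]
617
z 0.12517184208607718
outer ((525.7520751953125, 190.42950439453125), (227.91506958007812, 125.56412506103516), 39.770668029785156)
```

View pics/topc.png

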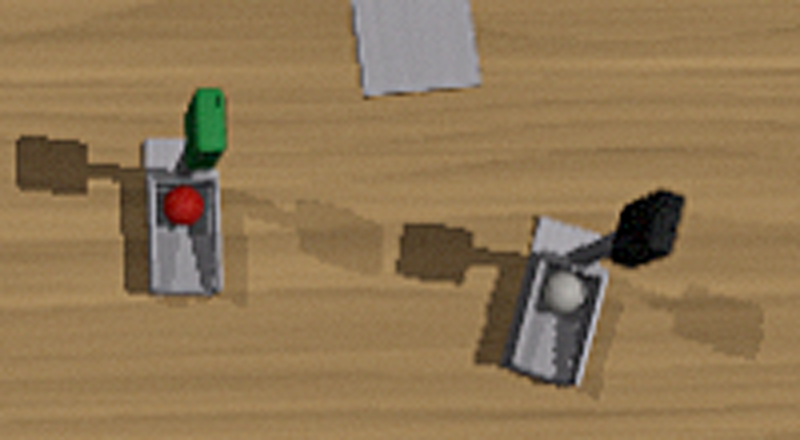

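View pics/sidec.png

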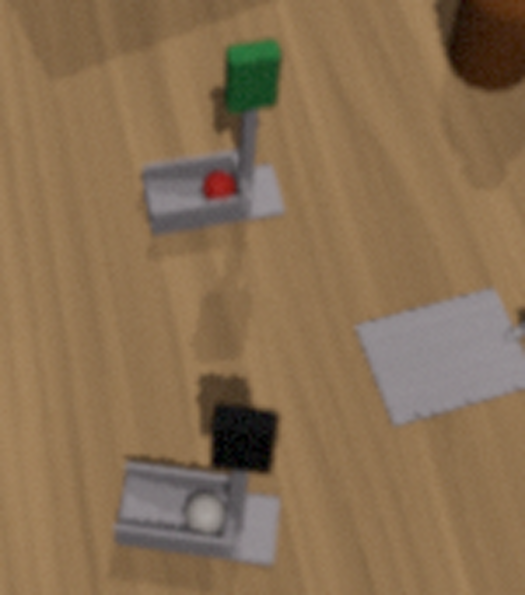

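Top: the green handle is at crop (205,127), with the boat's nose pointing down in the picture (world -x), nearly aligned with x. The black-handled boat is about 0.19 m to its right (-y), so there is room.

Rows can't pitch the tool directly, so I need to learn what the arm does at its reach limit. If it leans there and keeps the lean, a turn about a leaning tool axis will tip the boat. I'll test this up in free air.

```bash
python3 -m crank '[[0.0854,-0.05,0,0,0],[0.0854,-0.05,0,0,0],[0.0854,-0.05,0,0,0],[0.0854,-0.05,0,0,0],[0.0854,-0.05,0,0,0]]'; python3 -c "from h import *;pose()"
```

```text
t: 0.85
tcp_pos: [0.1786, -0.5984, 0.4836]
tool_rot: [0.7, 0.102, -0.7, 0.102]
force: [0.0, -0.8, -0.8]
finger_gap: 0.997
t 0.85 q [-1.459  0.363  1.032  0.     1.747 -0.178] p [ 0.1786 -0.5984  0.4836] 
R [[0.0, 0.286, -0.958], [-0.0, -0.958, -0.286], [-1.0, 0.0, 0.0]] F [ 0.  -0.8 -0.8] gap 0.997
```

```bash
python3 -m crank '[[0.0854,-0.05,0,0,0],[0.0854,-0.05,0,0,0],[0.0854,-0.05,0,0,0],[0.0854,-0.05,0,0,0],[0.0854,-0.05,0,0,0]]'; python3 -c "from h import *;pose()"
```

```text
t: 1.35
tcp_pos: [0.1773, -0.5938, 0.7279]
tool_rot: [0.7, 0.101, -0.699, 0.104]
force: [18.3, -45.0, 112.6]
finger_gap: 0.998
t 1.35 q [-1.461e+00  4.770e-01  2.170e-01  1.000e-03  2.443e+00 -1.790e-01] p [ 0.1773 -0.5938  0.7279] 
R [[0.001, 0.286, -0.958], [-0.004, -0.958, -0.286], [-1.0, 0.005, -0.0]] F [ 18.3 -45.  112.6] gap 0.998
```

The arm hit the q3 limit fast, with a wrist force spike of 112 N. I'll go gently near the limit from here.

```bash
python3 -m crank '[[0.0854,0,0,0,0],[0.0854,-0.005,0,0,0],[0.0854,-0.005,0,0,0],[0.0854,-0.005,0,0,0]]'; python3 -c "from h import *;pose()"
```

```text
t: 1.75
tcp_pos: [0.1755, -0.5884, 0.7338]
tool_rot: [0.7, 0.098, -0.699, 0.106]
force: [-0.1, -0.6, 0.4]
finger_gap: 1.0
t 1.75 q [-1.463e+00  4.670e-01  2.180e-01  2.000e-03  2.446e+00 -1.810e-01] p [ 0.1755 -0.5884  0.7338] 
R [[0.003, 0.286, -0.958], [-0.01, -0.958, -0.286], [-1.0, 0.011, 0.0]] F [-0.1 -0.6  0.4] gap 1.0
```

```bash
python3 -m crank '[[0.0854,-0.01,0,0,0],[0.0854,-0.015,0,0,0],[0.0854,-0.015,0,0,0],[0.0854,-0.02,0,0,0],[0.0854,-0.02,0,0,0]]'; python3 -c "from h import *;pose()"
```

```text
t: 2.25
tcp_pos: [0.1651, -0.5532, 0.7682]
tool_rot: [0.701, 0.089, -0.698, 0.115]
force: [0.0, -0.3, 0.0]
finger_gap: 0.998
t 2.25 q [-1.478  0.408  0.218  0.012  2.478 -0.188] p [ 0.1651 -0.5532  0.7682] 
R [[0.011, 0.286, -0.958], [-0.037, -0.958, -0.286], [-0.999, 0.038, 0.0]] F [ 0.  -0.3  0. ] gap 0.998
```

The lean works and persists: at the limit the tool axis leans and keeps that orientation. Leaning the tool body toward world +x, away from the nose, needs the inner limit near azimuth 0. I'll go there.

```bash
python3 -m crank '[[0.0854,0.03,0,-0.01,0],[0.0854,0.04,0,-0.03,0],[0.0854,0.04,0,-0.03,0],[0.0854,0.04,0,-0.03,0],[0.0854,0.04,0,-0.03,0]]'>/dev/null;python3 -m crank '[[0.0854,0.02,-0.01,-0.04,0.05],[0.0854,0.02,-0.01,-0.045,0.1],[0.0854,0.02,-0.015,-0.045,0.1],[0.0854,0.02,-0.02,-0.04,0],[0.0854,0.02,-0.03,-0.03,0]]'; python3 -c "from h import *;pose()"
```

```text
t: 3.25
tcp_pos: [0.4806, -0.4121, 0.4752]
tool_rot: [0.711, 0.001, -0.703, 0.027]
force: [0.9, 0.0, 0.4]
finger_gap: 1.001
t 3.25 q [-0.878  0.363  1.052 -0.014  1.691  0.651] p [ 0.4806 -0.4121  0.4752] 
R [[0.012, 0.04, -0.999], [-0.036, -0.999, -0.04], [-0.999, 0.036, -0.01]] F [0.9 0.  0.4] gap 1.001
```

```bash
python3 -m crank '[[0.0854,0,-0.04,0,0.04],[0.0854,0,-0.045,0,0],[0.0854,0,-0.045,0,0],[0.0854,0,-0.045,0,0],[0.0854,0,-0.045,0,0]]'>/dev/null;python3 -m crank '[[0.0854,0,-0.045,0.01,0],[0.0854,0,-0.045,0.02,0],[0.0854,0,-0.045,0.02,0],[0.0854,0,-0.035,0.02,0],[0.0854,0,-0.02,0.01,0]]'; python3 -c "from h import *;pose()"
```

```text
t: 4.25
tcp_pos: [0.395, -0.0004, 0.4616]
tool_rot: [0.711, -0.012, -0.703, 0.013]
force: [0.2, -0.5, 0.5]
finger_gap: 0.998
t 4.25 q [-0.262 -0.033  1.577 -0.03   1.576  1.306] p [ 3.950e-01 -4.000e-04  4.616e-01] 
R [[0.012, 0.002, -1.0], [-0.034, -0.999, -0.002], [-0.999, 0.034, -0.012]] F [ 0.2 -0.5  0.5] gap 0.998
```

```bash
python3 -m crank '[[0.0854,0,0,0.02,0],[0.0854,0,0,0.02,0],[0.0854,0,0,0.02,0],[0.0854,0,0,0.02,0],[0.0854,0,0,0.02,0]]'; python3 -c "from h import *;pose()"
```

```text
t: 4.75
tcp_pos: [0.2962, -0.0027, 0.4603]
tool_rot: [0.711, -0.013, -0.703, 0.013]
force: [1.0, 0.0, 0.2]
finger_gap: 1.003
t 4.75 q [-0.362 -0.217  1.731 -0.029  1.604  1.207] p [ 0.2962 -0.0027  0.4603] 
R [[0.012, -0.0, -1.0], [-0.035, -0.999, -0.0], [-0.999, 0.035, -0.012]] F [1.  0.  0.2] gap 1.003
```

```bash
cat > kin.py <<'E'
import numpy as np
from scipy.optimize import least_squares
D=[(.5285,1.4339,1.1814,.1786,-.5982,.2303),(.363,1.032,1.747,.1786,-.5984,.4836),(.477,.217,2.443,.1773,-.5938,.7279),(.467,.218,2.446,.1755,-.5884,.7338),(.408,.218,2.478,.1651,-.5532,.7682),(-.033,1.577,1.576,.395,-.0004,.4616),(-.217,1.731,1.604,.2962,-.0027,.4603)]
D=np.array(D)
off=.11
def f(p,q2,q3,q5):
    L1,L2,L3,r0,z0,a=p
    s=q2+q3; t=s+q5
    return r0+L1*np.sin(q2)+L2*np.sin(s+a)+L3*np.sin(t), z0+L1*np.cos(q2)+L2*np.cos(s+a)+L3*np.cos(t)
def res(P):
    r,z=f(P[:6],D[:,0],D[:,1],D[:,2]); rr=np.sqrt(D[:,3]**2+D[:,4]**2-P[6]**2); return np.r_[r-rr,z-D[:,5],.01*(P[:6]-x0[:6])]
x0=np.array([.42,.4,.25,0,.2,0,.11])
S=least_squares(res,x0).x
if __name__=="__main__":
    print(S.round(3),np.abs(res(S)[:14]).max())
    # reachable limits tool down with q2,q3,q5 limits
    for z in [.05,.1,.15,.2,.3,.4,.5]:
        best=None
        for q2 in np.linspace(-.75,2.2,600):
            q3=np.linspace(.22,2.44,600);q5=np.pi-q2-q3;r,zz=f(S[:6],q2,q3,q5)
            ok=(abs(zz-z)<.003)&(q5>0)&(q5<2.65)
            for i in np.nonzero(ok)[0]:
                if best is None or r[i]<best[0]: best=(r[i],q2,q3[i],q5[i])
        print(z,np.round(best,3))
E
python3 kin.py
```

```text
[0.59  0.408 0.284 0.001 0.26  0.284 0.101] 0.0004868856566245805
0.05 [0.263 0.634 2.44  0.068]
0.1 [0.243 0.437 2.44  0.265]
0.15 [0.209 0.215 2.44  0.486]
0.2 [ 0.153 -0.061  2.44   0.762]
0.3 [-0.008 -0.75   2.31   1.581]
0.4 [ 0.007 -0.75   2.062  1.83 ]
0.5 [-0.004 -0.75   1.803  2.089]
```

```bash
python3 -m crank '[[0.0854,0.03,-0.01,-0.02,0],[0.0854,0.045,-0.02,-0.01,0],[0.0854,0.045,-0.02,0,0],[0.0854,0.045,-0.02,0,0],[0.0854,0.045,-0.02,0,0]]'>/dev/null;python3 -m crank '[[0.0854,0.045,-0.02,0,0],[0.0854,0.045,-0.01,0,0],[0.0854,0.04,0,0,0],[0.0854,0.02,0,0,0],[0.0854,0,0,0.01,0]]'; python3 -c "from h import *;pose()"
```

```text
t: 5.75
tcp_pos: [0.3221, 0.1044, 0.0947]
tool_rot: [0.71, -0.012, -0.704, 0.012]
force: [0.5, 0.1, -0.1]
finger_gap: 1.002
t 5.75 q [ 0.011  0.479  2.257 -0.09   0.398  1.665] p [0.3221 0.1044 0.0947] 
R [[0.009, -0.001, -1.0], [-0.035, -0.999, 0.0], [-0.999, 0.035, -0.009]] F [ 0.5  0.1 -0.1] gap 1.002
```

```bash
python3 -m crank '[[0.0854,0,0,0.015,0],[0.0854,0,0,0.015,0],[0.0854,0,0,0.015,0],[0.0854,0,0,0.015,0],[0.0854,0,0,0.015,0]]'; python3 -c "from h import *;pose()"
```

```text
t: 6.25
tcp_pos: [0.2462, 0.1044, 0.0967]
tool_rot: [0.712, -0.012, -0.702, 0.012]
force: [0.8, -0.1, -1.0]
finger_gap: 0.998
t 6.25 q [ 0.015  0.461  2.441 -0.156  0.228  1.738] p [0.2462 0.1044 0.0967] 
R [[0.014, -0.001, -1.0], [-0.035, -0.999, 0.0], [-0.999, 0.035, -0.014]] F [ 0.8 -0.1 -1. ] gap 0.998
```

```bash
python3 -m crank '[[0.0854,0,0,0.015,0],[0.0854,0,0,0.02,0],[0.0854,0,0,0.02,0],[0.0854,0,0,0.02,0]]'; python3 -c "from h import *;pose()"
```

```text
t: 6.65
tcp_pos: [0.209, 0.1269, 0.1189]
tool_rot: [-0.701, 0.019, 0.713, -0.018]
force: [-0.2, 0.6, 0.5]
finger_gap: 0.997
t 6.65 q [ 0.139  0.369  2.441 -0.138  0.359  1.841] p [0.209  0.1269 0.1189] 
R [[-0.017, -0.001, -1.0], [-0.051, -0.999, 0.002], [-0.999, 0.051, 0.017]] F [-0.2  0.6  0.5] gap 0.997
```

```bash
python3 -m crank '[[0.0854,0.02,0.01,0.03,0],[0.0854,0.03,0.01,0.045,0],[0.0854,0.03,0.01,0.045,0]]'; python3 -c "from h import *;pose()"
```

```text
t: 6.95
tcp_pos: [0.1712, 0.1581, 0.0985]
tool_rot: [-0.68, 0.036, 0.731, -0.033]
force: [-0.3, -0.5, -0.6]
finger_gap: 1.004
t 6.95 q [ 0.343  0.462  2.44  -0.197  0.347  2.107] p [0.1712 0.1581 0.0985] 
R [[-0.072, -0.0, -0.997], [-0.096, -0.995, 0.007], [-0.993, 0.097, 0.072]] F [-0.3 -0.5 -0.6] gap 1.004
```

```bash
python3 -m crank '[[0.0854,0,0.02,-0.03,0],[0.0854,0,0.035,-0.04,0],[0.0854,0,0.035,-0.04,0],[0.0854,0,0.03,-0.03,0],[0.0854,0,0.015,0,0]]'; python3 -c "from h import *;pose()"
```

```text
t: 7.45
tcp_pos: [0.3128, 0.0236, 0.1014]
tool_rot: [-0.683, 0.037, 0.729, -0.034]
force: [1.6, -0.1, -0.5]
finger_gap: 1.001
t 7.45 q [-0.178  0.463  2.261 -0.24   0.476  1.614] p [0.3128 0.0236 0.1014] 
R [[-0.064, -0.001, -0.998], [-0.099, -0.995, 0.008], [-0.993, 0.1, 0.064]] F [ 1.6 -0.1 -0.5] gap 1.001
```

```bash
python3 -m crank '[[0.0854,0,-0.003,0.02,0],[0.0854,0.005,-0.005,0.03,0],[0.0854,0.015,-0.008,0.04,0],[0.0854,0.025,-0.01,0.045,0],[0.0854,0.025,-0.01,0.045,0]]'; python3 -c "from h import *;pose()"
```

```text
t: 7.95
tcp_pos: [0.2073, 0.0896, 0.0803]
tool_rot: [-0.657, 0.045, 0.751, -0.04]
force: [0.7, 0.6, 0.2]
finger_gap: 1.004
t 7.95 q [ 0.057  0.545  2.44  -0.369  0.317  1.995] p [0.2073 0.0896 0.0803] 
R [[-0.132, 0.001, -0.991], [-0.12, -0.993, 0.015], [-0.984, 0.121, 0.131]] F [0.7 0.6 0.2] gap 1.004
```

```bash
python3 -m crank '[[0.0854,-0.01,0.02,-0.03,0],[0.0854,0,0.035,-0.04,0],[0.0854,0,0.045,-0.03,0],[0.0854,0,0.04,-0.01,0],[0.0854,0,0.015,0,0]]'; python3 -c "from h import *;pose()"
```

```text
t: 8.45
tcp_pos: [0.3165, -0.0629, 0.0947]
tool_rot: [-0.659, 0.046, 0.75, -0.041]
force: [0.1, -0.1, 1.0]
finger_gap: 1.003
t 8.45 q [-0.392  0.498  2.22  -0.334  0.521  1.484] p [ 0.3165 -0.0629  0.0947] 
R [[-0.129, 0.001, -0.992], [-0.123, -0.992, 0.015], [-0.984, 0.124, 0.128]] F [ 0.1 -0.1  1. ] gap 1.003
```

```bash
python3 -m crank '[[0.0854,0,-0.01,0.02,0],[0.0854,0.005,-0.015,0.03,0],[0.0854,0.015,-0.02,0.04,0],[0.0854,0.025,-0.02,0.045,0],[0.0854,0.025,-0.02,0.045,0]]'; python3 -c "from h import *;pose()"
```

```text
t: 8.95
tcp_pos: [0.215, 0.0309, 0.0728]
tool_rot: [-0.635, 0.05, 0.77, -0.043]
force: [1.4, -0.3, 0.2]
finger_gap: 0.999
t 8.95 q [-0.158  0.587  2.44  -0.515  0.325  1.928] p [0.215  0.0309 0.0728] 
R [[-0.191, 0.003, -0.982], [-0.129, -0.991, 0.022], [-0.973, 0.131, 0.189]] F [ 1.4 -0.3  0.2] gap 0.999
```

```bash
python3 -m crank '[[0.0854,-0.01,0.02,-0.03,0],[0.0854,-0.005,0.045,-0.03,0],[0.0854,0,0.05,-0.02,0],[0.0854,0,0.05,-0.01,0],[0.0854,0,0.04,0,0]]'; python3 -c "from h import *;pose()"
```

```text
t: 9.45
tcp_pos: [0.3046, -0.1677, 0.097]
tool_rot: [-0.635, 0.05, 0.769, -0.044]
force: [0.4, 0.2, -0.3]
finger_gap: 1.002
t 9.45 q [-0.637  0.514  2.153 -0.404  0.588  1.291] p [ 0.3046 -0.1677  0.097 ] 
R [[-0.189, 0.005, -0.982], [-0.132, -0.991, 0.02], [-0.973, 0.133, 0.188]] F [ 0.4  0.2 -0.3] gap 1.002
```

```bash
python3 -m crank '[[0.0854,0,-0.02,0.02,0],[0.0854,0.01,-0.03,0.03,0],[0.0854,0.025,-0.04,0.03,0],[0.0854,0.025,-0.045,0.035,0],[0.0854,0.03,-0.045,0.035,0]]'; python3 -c "from h import *;pose()"
```

```text
t: 9.95
tcp_pos: [0.2187, -0.0437, 0.0497]
tool_rot: [-0.62, 0.056, 0.781, -0.046]
force: [2.6, 0.9, -0.1]
finger_gap: 0.999
t 9.95 q [-0.405  0.688  2.443 -0.932  0.277  2.112] p [ 0.2187 -0.0437  0.0497] 
R [[-0.226, 0.002, -0.974], [-0.142, -0.989, 0.031], [-0.964, 0.145, 0.224]] F [ 2.6  0.9 -0.1] gap 0.999
```

```bash
python3 -m crank '[[0.0854,-0.03,0,-0.02,0],[0.0854,-0.045,0,-0.02,0],[0.0854,-0.05,0,-0.01,0],[0.0854,-0.05,-0.01,0,0],[0.0854,-0.05,-0.01,0,0]]';  python3 -m crank '[[0.0854,-0.05,-0.03,0,0],[0.0854,-0.05,-0.04,0,0],[0.0854,-0.05,-0.05,0,0],[0.0854,-0.03,-0.05,0,0],[0.0854,-0.03,-0.05,0,0]]';python3 -c "from h import *;pose()"
```

```text
t: 10.45
tcp_pos: [0.2989, -0.0007, 0.2292]
tool_rot: [-0.619, 0.065, 0.781, -0.055]
force: [1.3, -0.5, -0.2]
finger_gap: 0.997
t: 10.95
tcp_pos: [0.3351, 0.2037, 0.36]
tool_rot: [-0.619, 0.064, 0.781, -0.055]
force: [1.8, -0.3, -0.7]
finger_gap: 1.002
t 10.95 q [ 0.325  0.19   1.63  -0.085  1.595  1.919] p [0.3351 0.2037 0.36  ] 
R [[-0.228, 0.007, -0.974], [-0.166, -0.986, 0.032], [-0.959, 0.169, 0.226]] F [ 1.8 -0.3 -0.7] gap 1.002
```

```bash
python3 -m crank '[[0.0854,-0.04,-0.02,0,-0.15],[0.0854,-0.04,0,0,-0.15],[0.0854,-0.04,0,0,-0.15],[0.0854,-0.03,0,0,-0.15],[0.0854,0,0,0,-0.15]]';python3 -c "from h import *;pose()"
```

```text
t: 11.45
tcp_pos: [0.3709, 0.2475, 0.5029]
tool_rot: [-0.557, -0.229, 0.747, -0.28]
force: [0.5, -0.6, -0.1]
finger_gap: 0.999
t 11.45 q [ 0.384  0.193  1.25  -0.075  1.968  1.191] p [0.3709 0.2475 0.5029] 
R [[-0.222, 0.674, -0.705], [-0.164, -0.738, -0.654], [-0.961, -0.03, 0.274]] F [ 0.5 -0.6 -0.1] gap 0.999
```

```bash
python3 -m crank '[[0.0854,0,-0.03,0,0],[0.0854,0,-0.045,0,0],[0.0854,0,-0.045,0,0],[0.0854,0,-0.045,0,0],[0.0854,0,-0.045,0,0]]';python3 -m crank '[[0.0854,0,-0.045,0,0],[0.0854,0,-0.045,0,0],[0.0854,0,-0.045,0,0],[0.0854,0,-0.045,0,0],[0.0854,0,-0.03,0,0]]';python3 -c "from h import *;pose();d=snapshot('side');cv2.imwrite('pics/s1.png',d['image'])"
```

```text
t: 11.95
tcp_pos: [0.2274, 0.4027, 0.5057]
tool_rot: [-0.555, -0.226, 0.751, -0.278]
force: [1.1, 0.9, 0.1]
finger_gap: 1.003
t: 12.45
tcp_pos: [0.0865, 0.5588, 0.5123]
tool_rot: [-0.554, -0.227, 0.751, -0.279]
force: [0.5, -0.3, -0.0]
finger_gap: 1.001
t 12.45 q [1.143 0.367 0.986 0.159 2.037 2.027] p [0.0865 0.5588 0.5123] 
R [[-0.231, 0.671, -0.705], [-0.167, -0.741, -0.651], [-0.959, -0.033, 0.283]] F [ 0.5 -0.3 -0. ] gap 1.001
```

View pics/s1.png

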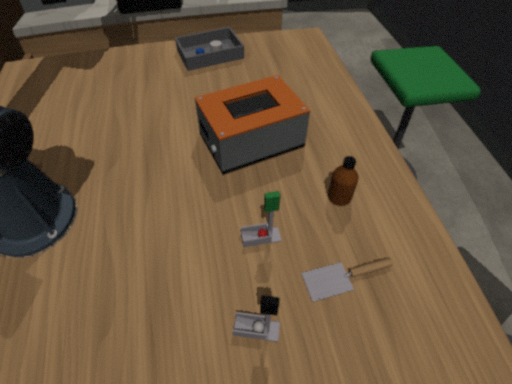

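```bash
cat >> h.py <<'E'
def w2t(dw):
    s,R=pose(); print("tool delta",np.round(R.T@np.array(dw),4))
E
python3 -m crank '[[0.0854,0,-0.03,0,-0.1],[0.0854,0,-0.045,0,-0.15],[0.0854,0,-0.045,0,-0.15],[0.0854,0,-0.045,0,-0.1],[0.0854,0,-0.02,0,0]]';python3 -c "from h import *;w2t([-.009,.05,0])"
```

```text
t: 13.0
tcp_pos: [-0.0627, 0.6622, 0.5297]
tool_rot: [-0.467, -0.407, 0.671, -0.408]
force: [0.4, 0.4, -0.4]
finger_gap: 1.002
t 13.0 q [1.406 0.529 0.68  0.239 2.129 1.84 ] p [-0.0627  0.6622  0.5297] 
R [[-0.232, 0.927, -0.294], [-0.168, -0.335, -0.927], [-0.958, -0.165, 0.233]] F [ 0.4  0.4 -0.4] gap 1.002
tool delta [-0.0063 -0.0251 -0.0437]
```

```bash
python3 -m crank '[[0.0854,-0.005,-0.015,-0.025,0],[0.0854,-0.005,-0.02,-0.035,0],[0.0854,0,-0.015,-0.025,0],[0.0854,0,-0.01,-0.02,0],[0.0854,0,-0.01,-0.015,0]]';python3 -c "from h import *;w2t([-.009,.05,0])"
```

```text
t: 13.5
tcp_pos: [-0.0848, 0.7776, 0.5057]
tool_rot: [-0.471, -0.409, 0.671, -0.402]
force: [-1.6, 0.1, -0.4]
finger_gap: 0.996
t 13.5 q [1.454 0.801 0.221 0.288 2.285 1.962] p [-0.0848  0.7776  0.5057] 
R [[-0.234, 0.924, -0.303], [-0.154, -0.343, -0.927], [-0.96, -0.171, 0.223]] F [-1.6  0.1 -0.4] gap 0.996
tool delta [-0.0056 -0.0255 -0.0436]
```

```bash
python3 -m crank '[[0.0854,0,-0.015,-0.025,0],[0.0854,0,-0.02,-0.035,0],[0.0854,0,-0.025,-0.04,0],[0.0854,0,-0.025,-0.04,0]]';python3 -c "from h import *;w2t([-.009,.05,0])"
```

```text
t: 13.9
tcp_pos: [-0.1164, 0.8373, 0.4401]
tool_rot: [-0.485, -0.432, 0.662, -0.374]
force: [-1.7, -0.3, 0.1]
finger_gap: 0.997
t 13.9 q [1.491 0.878 0.219 0.289 2.122 1.979] p [-0.1164  0.8373  0.4401] 
R [[-0.25, 0.914, -0.319], [-0.074, -0.347, -0.935], [-0.965, -0.21, 0.155]] F [-1.7 -0.3  0.1] gap 0.997
tool delta [-0.0015 -0.0256 -0.0439]
```

```bash
python3 -m crank '[[0.0854,0,-0.025,-0.04,0],[0.0854,0,-0.025,-0.04,0],[0.0854,0,-0.025,-0.04,0]]';python3 -c "from h import *;w2t([.49,-.55,0.05])"
```

```text
t: 14.2
tcp_pos: [-0.1402, 0.8806, 0.3936]
tool_rot: [-0.498, -0.453, 0.653, -0.347]
force: [0.1, 0.5, 0.9]
finger_gap: 1.002
t 14.2 q [1.515 0.932 0.22  0.292 1.991 1.99 ] p [-0.1402  0.8806  0.3936] 
R [[-0.264, 0.904, -0.335], [-0.002, -0.348, -0.937], [-0.965, -0.247, 0.094]] F [0.1 0.5 0.9] gap 1.002
tool delta [-0.1764  0.6223  0.356 ]
```

```bash
python3 -m crank '[[0.0854,-0.01,0.03,0.015,0],[0.0854,-0.012,0.042,0.024,0],[0.0854,-0.012,0.042,0.024,0],[0.0854,-0.012,0.042,0.024,0],[0.0854,-0.012,0.042,0.024,0]]'>/dev/null;python3 -m crank '[[0.0854,-0.012,0.042,0.024,0],[0.0854,-0.012,0.042,0.024,0],[0.0854,-0.012,0.042,0.024,0],[0.0854,-0.012,0.042,0.024,0],[0.0854,-0.012,0.042,0.024,0]]'>/dev/null;python3 -m crank '[[0.0854,-0.012,0.042,0.024,0],[0.0854,-0.012,0.042,0.024,0],[0.0854,-0.012,0.042,0.024,0],[0.0854,0,0.02,0.01,0.15],[0.0854,0,0,0,0.15]]';python3 -c "from h import *;w2t([.03,-.35,0])"
```

```text
t: 15.7
tcp_pos: [0.299, 0.3921, 0.4367]
tool_rot: [-0.547, -0.345, 0.714, -0.267]
force: [0.9, 0.5, -0.0]
finger_gap: 0.996
t 15.7 q [0.602 0.245 1.344 0.147 1.77  1.282] p [0.299  0.3921 0.4367] 
R [[-0.259, 0.759, -0.597], [-0.003, -0.619, -0.786], [-0.966, -0.202, 0.163]] F [ 0.9  0.5 -0. ] gap 0.996
tool delta [-0.0066  0.2394  0.257 ]
```

```bash
python3 -m crank '[[0.0854,0.02,0,0,0.15],[0.0854,0.03,0,0,0.15],[0.0854,0.03,0,0,0.15],[0.0854,0.03,0,0,0.15],[0.0854,0.02,0,0,0.15]]';python3 -c "from h import *;w2t([.03,-.46,0])"
```

```text
t: 16.2
tcp_pos: [0.2617, 0.3932, 0.3098]
tool_rot: [-0.606, -0.061, 0.792, -0.05]
force: [-0.5, -0.3, -0.7]
finger_gap: 1.002
t 16.2 q [0.646 0.307 1.605 0.155 1.447 2.021] p [0.2617 0.3932 0.3098] 
R [[-0.261, 0.154, -0.953], [-0.005, -0.987, -0.158], [-0.965, -0.037, 0.259]] F [-0.5 -0.3 -0.7] gap 1.002
tool delta [-0.0056  0.4588  0.044 ]
```

```bash
python3 -m crank '[[0.0854,0,0.03,-0.005,0],[0.0854,0,0.045,-0.005,0],[0.0854,0,0.045,-0.005,0],[0.0854,0,0.045,-0.005,0],[0.0854,0,0.045,-0.005,0]]'>/dev/null;python3 -m crank '[[0.0854,0,0.045,-0.01,0.04],[0.0854,0.02,0.045,-0.015,0.05],[0.0854,0.04,0.045,-0.015,0],[0.0854,0.04,0.045,-0.015,0],[0.0854,0.04,0.045,-0.015,0]]';python3 -c "from h import *;w2t([-.045,.01,-.02])"
```

```text
t: 17.2
tcp_pos: [0.3696, -0.002, 0.1637]
tool_rot: [-0.609, -0.027, 0.792, -0.026]
force: [1.0, -0.6, -0.0]
finger_gap: 1.001
t 17.2 q [-0.251  0.421  1.949 -0.084  1.023  1.298] p [ 0.3696 -0.002   0.1637] 
R [[-0.256, 0.073, -0.964], [-0.008, -0.997, -0.074], [-0.967, -0.011, 0.256]] F [ 1.  -0.6 -0. ] gap 1.001
tool delta [ 0.0308 -0.013   0.0375]
```

```bash
python3 -m crank '[[0.0854,0.03,0.02,0.02,0],[0.0854,0.035,0.02,0.02,0],[0.0854,0.01,0.015,0.02,0],[0.0854,0.01,0,0.02,0],[0.0854,0.01,-0.01,0.02,0]]';python3 -c "from h import *;w2t([-.05,.02,-.03])"
```

```text
t: 17.7
tcp_pos: [0.2518, -0.055, 0.0978]
tool_rot: [-0.609, -0.025, 0.792, -0.025]
force: [-0.1, -0.3, 0.7]
finger_gap: 1.002
t 17.7 q [-0.499  0.497  2.281 -0.233  0.602  1.208] p [ 0.2518 -0.055   0.0978] 
R [[-0.257, 0.071, -0.964], [-0.009, -0.997, -0.071], [-0.966, -0.009, 0.257]] F [-0.1 -0.3  0.7] gap 1.002
tool delta [ 0.0416 -0.0232  0.0391]
```

```bash
python3 -m crank '[[0.0854,0.01,-0.01,0.02,0],[0.0854,0.02,-0.02,0.03,0],[0.0854,0.03,-0.02,0.035,0],[0.0854,0.035,-0.02,0.035,0]]';python3 -c "from h import *;w2t([-.05,.02,-.03])"
```

```text
t: 18.1
tcp_pos: [0.1919, 0.0044, 0.0655]
tool_rot: [-0.587, -0.026, 0.809, -0.024]
force: [1.2, 0.1, -0.0]
finger_gap: 1.001
t 18.1 q [-0.378  0.641  2.44  -0.342  0.372  1.458] p [0.1919 0.0044 0.0655] 
R [[-0.31, 0.07, -0.948], [-0.008, -0.997, -0.071], [-0.951, -0.015, 0.31]] F [ 1.2  0.1 -0. ] gap 1.001
tool delta [ 0.0439 -0.023   0.0367]
```

Run:
```python
from h import *
import pickle
S=pickle.load(open("s0.pkl","rb"))
d=S["top"]; 
hsv=cv2.cvtColor(d["image"],cv2.COLOR_BGR2HSV).astype(int)
m=np.zeros((384,512),bool); m[180:235,270:306]=1
st=m&(hsv[...,1]<60)
st=big(st); p=pts(d,st); print(st.sum(), np.percentile(p,[2,50,98],0).round(3))
v,u=np.nonzero(st)
# rim points (z 0.02..0.03)
q=onz(d,np.c_[u,v],0.026)[:,:2]
print(cv2.minAreaRect((q*1000).astype(np.float32)))
for i in range(185,228,3):
    uu=np.nonzero(st[i])[0]
    if len(uu): 
        a=onz(d,[[uu.min(),i],[uu.max(),i]],.026)[:,:2]; print(i,uu.min(),uu.max(),a.round(4).tolist())
for n in S:
    D=S[n]; g=mask(D,"green"); 
    if n=="side": g[:,350:]=0
    P=pts(D,big(g)); top=P[P[:,2]>.147]; print(n,cv2.minAreaRect((top[:,:2]*1000).astype(np.float32)))
```

```text
568 [[ 0.48  -0.17   0.001]
 [ 0.511 -0.15   0.01 ]
 [ 0.561 -0.135  0.049]]
((517.9882202148438, -152.06448364257812), (80.47898864746094, 38.321712493896484), 0.36242836713790894)
185 276 286 [[0.5581, -0.1335], [0.5578, -0.1545]]
188 276 285 [[0.5517, -0.1333], [0.5514, -0.1521]]
191 276 285 [[0.5454, -0.1331], [0.545, -0.1519]]
194 276 294 [[0.539, -0.1329], [0.5384, -0.1705]]
197 277 294 [[0.5326, -0.1348], [0.532, -0.1702]]
200 277 294 [[0.5263, -0.1346], [0.5257, -0.17]]
203 277 294 [[0.52, -0.1344], [0.5194, -0.1697]]
206 277 294 [[0.5137, -0.1342], [0.5131, -0.1695]]
209 277 295 [[0.5075, -0.134], [0.5068, -0.1713]]
212 277 295 [[0.5012, -0.1338], [0.5005, -0.171]]
215 277 295 [[0.495, -0.1336], [0.4943, -0.1708]]
218 277 295 [[0.4887, -0.1334], [0.488, -0.1705]]
221 277 295 [[0.4825, -0.1332], [0.4818, -0.1703]]
top ((541.921142578125, -152.33103942871094), (11.231050491333008, 28.119203567504883), 87.8445816040039)
side ((539.2796630859375, -157.0384979248047), (9.459229469299316, 23.451370239257812), 88.55589294433594)
```

```bash
python3 -m crank '[[0.0854,-0.03,0,-0.01,0],[0.0854,-0.04,0,-0.02,0],[0.0854,-0.045,0.01,-0.02,0],[0.0854,-0.04,0.02,-0.02,0],[0.0854,-0.01,0.02,-0.03,0.05]]';python3 -c "
from h import *
s,R=pose(); t=np.array([.541,-.1525,.125])+.0187*R[:,0]-.12*R[:,0]; print(t,(R.T@(t-s['tcp_pos'])).round(4))"
```

```text
t: 18.6
tcp_pos: [0.3444, -0.0377, 0.194]
tool_rot: [-0.59, -0.006, 0.807, -0.011]
force: [1.5, 0.5, -1.0]
finger_gap: 0.999
t 18.6 q [-0.337  0.361  1.946 -0.123  1.126  1.279] p [ 0.3444 -0.0377  0.194 ] 
R [[-0.303, 0.025, -0.953], [-0.011, -1.0, -0.023], [-0.953, 0.004, 0.303]] F [ 1.5  0.5 -1. ] gap 0.999
[ 0.57169647 -0.15139246  0.22153077] [-0.0939  0.1194 -0.2056]
```

```bash
python3 -m crank '[[0.0854,-0.02,0.02,-0.03,0],[0.0854,-0.02,0.024,-0.045,0],[0.0854,-0.02,0.024,-0.045,0],[0.0854,-0.02,0.024,-0.045,0],[0.0854,-0.014,0.027,-0.04,0]]';python3 - <<'E'
from h import *
s,R=pose(); 
d=snapshot("wrist");cv2.imwrite('pics/w1.png',d['image'])
h=np.array([.541,-.1525,.125]); t=h+.0187*R[:,0]; print("to grasp",(R.T@(t-s['tcp_pos'])).round(4))
m=mask(d,"green"); m=big(m); P=pts(d,m,s); v,u=np.nonzero(m)
print(m.sum(),u.mean(),v.mean(),np.percentile(P,[3,50,97],0).round(4))
top=P[P[:,2]>P[:,2].max()-.006]; print(cv2.minAreaRect((top[:,:2]*1000).astype(np.float32)))
E
```

```text
t: 19.1
tcp_pos: [0.5565, -0.1447, 0.2148]
tool_rot: [-0.587, -0.007, 0.809, -0.01]
force: [-0.2, -0.4, 0.1]
finger_gap: 0.998
t 19.1 q [-0.384  0.614  1.358 -0.125  1.462  1.193] p [ 0.5565 -0.1447  0.2148] 
R [[-0.311, 0.025, -0.95], [-0.008, -1.0, -0.024], [-0.95, 0.0, 0.311]] F [-0.2 -0.4  0.1] gap 0.998
to grasp [ 0.1089  0.0074 -0.013 ]Traceback (most recent call last):
  File "<stdin>", line 5, in <module>
  File "h.py", line 25, in big
    n,l,st,c=cv2.connectedComponentsWithStats(m.astype(np.uint8)); i=1+np.argmax(st[1:,4]); return l==i
                                                                       ~~~~~~~~~^^^^^^^^^^
    return _wrapfunc(a, 'argmax', axis=axis, out=out, **kwds)
    return bound(*args, **kwds)
ValueError: attempt to get argmax of an empty sequence
```

View pics/w1.png

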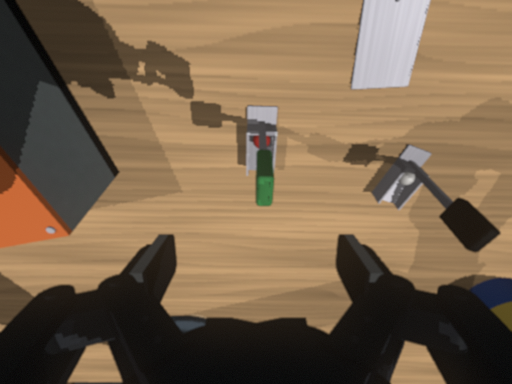

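Wrist view: the green handle is at (264,190), nearly centred between the fingers (155–355) and square to the jaws. The boat lies along the image column behind it.

Run:
```python
from h import *
s=manip.sense();R=Ro.from_quat(s["tool_rot"]).as_matrix()
d=snapshot("wrist")
b=d["image"].astype(int); g=(b[...,1]>b[...,2]+25)&(b[...,1]>b[...,0]+15); g[:,:200]=0; g[:,320:]=0
g=big(g); v,u=np.nonzero(g); print(g.sum(),u.min(),u.max(),v.min(),v.max())
P=pts(d,g,s); print(np.percentile(P,[3,50,97],0).round(4))
top=P[P[:,2]>.146]; print(len(top),cv2.minAreaRect((top[:,:2]*1000).astype(np.float32)),top.mean(0))
for i in range(155,206,8):
    uu=np.nonzero(g[i])[0]; print(i,uu.min() if len(uu) else 0,uu.max() if len(uu) else 0)
```

```text
418 249 264 185 214
[[ 0.5313 -0.158   0.1475]
 [ 0.5455 -0.1523  0.1491]
 [ 0.5575 -0.147   0.1502]]
418 ((543.8146362304688, -152.27285766601562), (12.129788398742676, 28.73826789855957), 89.20659637451172) [ 0.54519631 -0.15237351  0.14906072]
155 0 0
163 0 0
171 0 0
179 0 0
187 250 264
195 250 264
203 250 263
```

Run:
```python
from h import *
s,R=pose()
h=np.array([.5425,-.1523,.125]); t=h+.0187*R[:,0]; print("to grasp",(R.T@(t-s['tcp_pos'])).round(4))
```

```text
t 19.2 q [-0.387  0.618  1.352 -0.126  1.457  1.194] p [ 0.5601 -0.1482  0.2134] 
R [[-0.305, 0.023, -0.952], [-0.011, -1.0, -0.021], [-0.952, 0.004, 0.305]] F [-0.8  0.7 -0. ] gap 0.999
to grasp [ 0.1083  0.0033 -0.0101]
```

```bash
python3 -m crank '[[0.0854,0,0.003,-0.01,0.03],[0.0854,0.03,0,0,0],[0.0854,0.03,0,0,0],[0.0854,0.03,0,0,0],[0.0854,0.018,0,0,0]]';python3 -m crank '[[0.0854,0,0,0,0]]'
python3 - <<'E'
from h import *
s,R=pose()
h=np.array([.5425,-.1523,.125]); t=h+.0187*R[:,0]; print("to grasp",(R.T@(t-s['tcp_pos'])).round(4))
d=snapshot("side");cv2.imwrite('pics/s2.png',cv2.resize(d['image'][100:350,150:400],None,fx=2.4,fy=2.4))
E
```

```text
t: 19.7
tcp_pos: [0.5273, -0.1466, 0.1061]
tool_rot: [-0.584, 0.004, 0.811, -0.0]
force: [0.4, -0.6, 0.3]
finger_gap: 1.0
t: 19.8
tcp_pos: [0.5264, -0.1463, 0.1057]
tool_rot: [-0.583, 0.004, 0.812, 0.0]
force: [0.7, 0.2, -1.1]
finger_gap: 1.003
t 19.8 q [-0.404  0.72   1.507 -0.139  1.217  1.24 ] p [ 0.5264 -0.1463  0.1057] 
R [[-0.32, -0.004, -0.947], [-0.004, -1.0, 0.006], [-0.947, 0.006, 0.32]] F [ 0.7  0.2 -1.1] gap 1.003
to grasp [-0.0047  0.006  -0.0091]
```

View pics/s2.png

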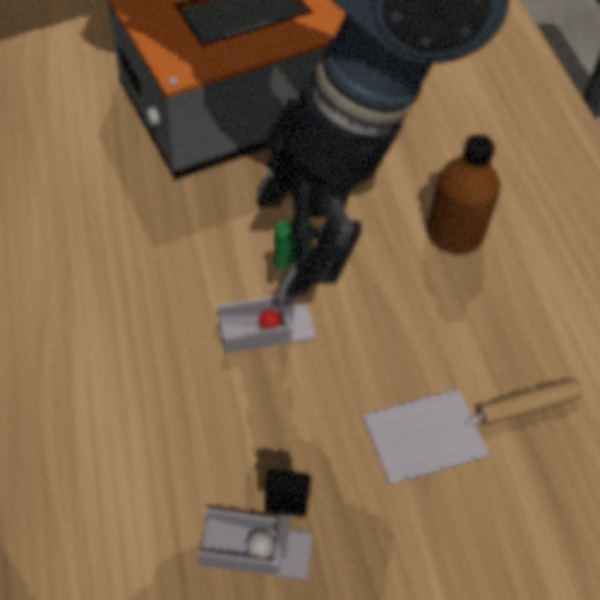

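```bash
python3 -m crank '[[0.0854,-0.005,0.006,-0.009,0],[0.05,0,0,0,0],[0.025,0,0,0,0],[0.0,0,0,0,0],[0.0,0,0,0,0]]' 50;python3 -m crank '[[0,0,0,0,0],[0,0,0,0,0]]'
python3 - <<'E'
from h import *
s,R=pose()
h=np.array([.5425,-.1523,.125]); t=h+.0187*R[:,0]; print("to grasp",(R.T@(t-s['tcp_pos'])).round(4))
d=snapshot("side");cv2.imwrite('pics/s3.png',cv2.resize(d['image'][100:350,150:400],None,fx=2.4,fy=2.4))
E
```

```text
t: 20.35
tcp_pos: [0.5388, -0.1531, 0.1084]
tool_rot: [-0.584, 0.004, 0.811, -0.001]
force: [-0.1, -0.9, -0.4]
finger_gap: 0.332
t: 20.55
tcp_pos: [0.5387, -0.1531, 0.1082]
tool_rot: [-0.584, 0.004, 0.812, -0.0]
force: [-0.6, 0.1, 1.9]
finger_gap: 0.155
t 20.55 q [-0.406  0.73   1.471 -0.138  1.24   1.234] p [ 0.5387 -0.1531  0.1082] 
R [[-0.318, -0.004, -0.948], [-0.005, -1.0, 0.006], [-0.948, 0.007, 0.318]] F [-0.6  0.1  1.9] gap 0.155
to grasp [ 0.0015 -0.0007  0.0018]
```

View pics/s3.png

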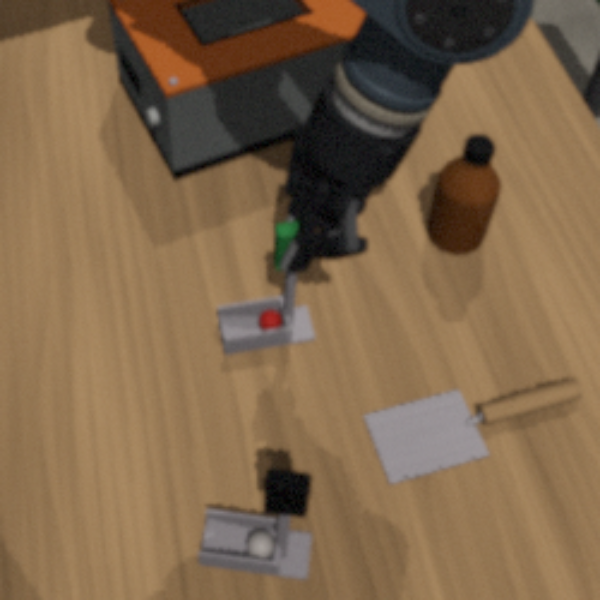

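The handle sits between the pads and the gap is about 13 mm, which matches a grip. I'll lift straight up a little and check.

```bash
python3 -m crank '[[0,0,0,0,0],[0,-0.01,0,0.003,0],[0,-0.019,0,0.006,0],[0,-0.019,0,0.006,0],[0,-0.01,0,0.003,0]]' 70
python3 - <<'E'
from h import *
s,R=pose()
d=snapshot("side");cv2.imwrite('pics/s4.png',cv2.resize(d['image'][100:350,150:400],None,fx=2.4,fy=2.4))
m=big(mask(d,"red"));P=pts(d,m);print("ball",np.median(P,0))
E
```

```text
t: 21.1
tcp_pos: [0.5412, -0.1533, 0.1704]
tool_rot: [-0.585, 0.005, 0.811, -0.001]
force: [0.4, -0.5, -2.8]
finger_gap: 0.152
t 21.1 q [-0.405  0.65   1.428 -0.134  1.358  1.219] p [ 0.5412 -0.1533  0.1704] 
R [[-0.315, -0.004, -0.949], [-0.007, -1.0, 0.007], [-0.949, 0.009, 0.315]] F [ 0.4 -0.5 -2.8] gap 0.152
ball [ 0.52500028 -0.15786583  0.08434083]
```

View pics/s4.png

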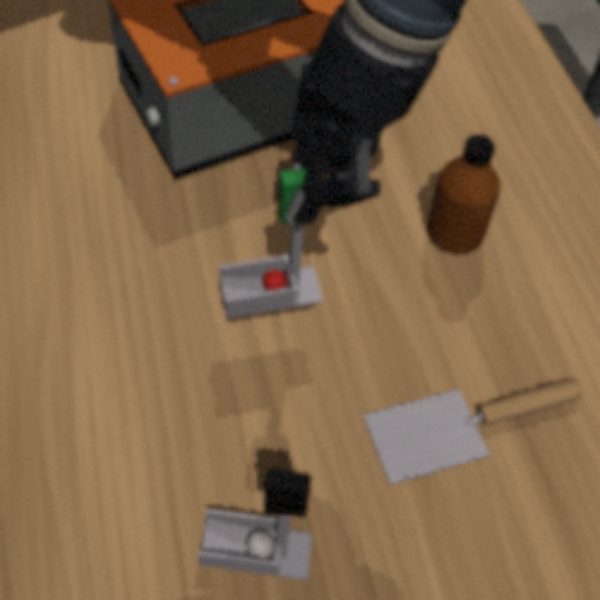

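Lifted level: the ball is still in the trough at (275,280), and the black-handled boat hasn't moved. Next I'll model the boat relative to the tool and check clearance over the whole tipping trajectory.

```bash
cat > plan.py <<'E'
from h import *
# grasp calibration
Rg=Ro.from_quat([-0.584,0.004,0.812,0.0]).as_matrix(); pg=np.array([.5387,-.1531,.1082])
yb=np.radians(-0.4)
Rb=Ro.from_euler('z',yb).as_matrix(); ob=np.array([.5225,-.1523,0.])
RT=Rg.T@Rb; oT=Rg.T@(ob-pg)      # boat in tool
C=np.array([.5603,.1566,0]); Bh=np.radians(14.3); RB=Ro.from_euler('z',Bh).as_matrix()
def boat(p,R): return p+R@oT, R@RT
def inbox(o,R): 
    return RB.T@(o-C), RB.T@R
def report(p,R):
    o,Rw=boat(p,R); b,Rx=inbox(o,Rw)
    print("boat world",o.round(4),"in box",b.round(4),"tilt",np.degrees(np.arccos(Rx[2,2])).round(1),"heading",np.degrees(np.arctan2(Rx[1,0],Rx[0,0])).round(1),"nosedip",np.degrees(np.arcsin(np.clip(Rx[2,0],-1,1))).round(1),"clear",clear(b,Rx))
pts_b=np.array([[x,y,z] for x in(-.042,-.02,0,.02) for y in(-.018,.018) for z in(0,.026)]+[[.042,y,z] for y in(-.018,.018) for z in (0,.003)])
stem=np.array([[.02+dx,dy,z] for dx in(-.004,.004) for dy in(-.004,.004) for z in np.linspace(.02,.1,41)])
def clear(b,Rx):
    P=np.r_[pts_b,stem]@Rx.T+b
    # points in the box interior: dist to floor, walls; near cover z .119-.125 +/-: need within slot
    ins=P[P[:,2]<.117]; c=[]
    if len(ins): c+=[(ins[:,2]-.015).min(),(.114-abs(ins[:,0])).min(),(.079-abs(ins[:,1])).min()]
    mid=P[(P[:,2]>.112)&(P[:,2]<.132)]
    if len(mid): c+=[(.059-abs(mid[:,0])).min(),(.033-abs(mid[:,1])).min()]
    body=pts_b@Rx.T+b; c.append(.119-body[:,2].max())
    return np.round(c,3)
def state():
    s=manip.sense(); return s["tcp_pos"],Ro.from_quat(s["tool_rot"]).as_matrix()
E
python3 - <<'E'
from plan import *
p,R=state(); report(p,R)
# trajectory: insertion yaw th, pivot: stem point at z .122 held at box-xy S
for S in [(0.0,0),(.01,0),(.02,0),(-.01,0)]:
  for th0 in [.2]:
    out=[]
    for th in [.2,.4,.6,.9,1.2,1.5,1.8,2.1,2.4,2.7,3.0]:
        Rn=R@Ro.from_euler('x',-th).as_matrix(); Rw=Rn@RT; Rx=RB.T@Rw
        # boat pivot local (.02,0,zp)
        zp=.060; b=np.array([S[0],S[1],.122])-Rx@np.array([.02,0,zp])
        c=clear(b,Rx); out.append(c.min())
        if S==(0.0,0): print(th,b.round(3),"tilt",np.degrees(np.arccos(Rx[2,2])).round(1),"dip",np.degrees(np.arcsin(Rx[2,0])).round(1),c)
    print(S,np.round(out,3))
E
```

```text
boat world [ 0.5262 -0.153   0.0633] in box [-0.1095 -0.2916  0.0633] tilt 0.4 heading -14.7 nosedip 0.3 clear [ 0.048 -0.041 -0.241 -0.036 -0.268  0.03 ]
0.2 [-0.019  0.005  0.062] tilt 3.5 dip 0.6 [0.045 0.051 0.053 0.055 0.028 0.03 ]
0.4 [-0.019  0.005  0.062] tilt 7.0 dip 1.4 [0.044 0.051 0.051 0.054 0.027 0.029]
0.6 [-0.019  0.005  0.062] tilt 10.5 dip 3.0 [0.042 0.049 0.044 0.054 0.026 0.027]
0.9 [-0.019  0.005  0.062] tilt 15.6 dip 6.3 [0.038 0.05  0.037 0.053 0.025 0.025]
1.2 [-0.02   0.005  0.062] tilt 20.4 dip 10.7 [0.034 0.054 0.032 0.052 0.024 0.024]
1.5 [-0.02   0.005  0.062] tilt 24.7 dip 15.8 [0.03  0.062 0.032 0.052 0.024 0.022]
1.8 [-0.02   0.005  0.062] tilt 28.5 dip 21.1 [0.026 0.072 0.035 0.052 0.024 0.021]
2.1 [-0.02   0.004  0.062] tilt 31.7 dip 26.3 [0.023 0.072 0.032 0.05  0.024 0.021]
2.4 [-0.02   0.004  0.062] tilt 34.1 dip 31.0 [0.021 0.064 0.033 0.048 0.024 0.021]
2.7 [-0.02   0.004  0.062] tilt 35.8 dip 34.5 [0.021 0.059 0.037 0.047 0.024 0.022]
3.0 [-0.02   0.004  0.062] tilt 36.7 dip 36.5 [0.021 0.057 0.044 0.047 0.025 0.023]
(0.0, 0) [0.028 0.027 0.026 0.025 0.024 0.022 0.021 0.021 0.021 0.021 0.021]
(0.01, 0) [0.028 0.027 0.026 0.025 0.024 0.022 0.021 0.021 0.021 0.021 0.021]
(0.02, 0) [0.028 0.027 0.026 0.025 0.024 0.022 0.021 0.021 0.021 0.021 0.021]
(-0.01, 0) [0.028 0.027 0.026 0.025 0.024 0.022 0.021 0.021 0.021 0.021 0.021]
```

Run:
```python
from plan import *
p,R=state(); print(oT.round(4),(oT-Ro.from_euler('x',-.15).apply(oT)).round(4))
print("up .15",(R.T@[0,0,.15]).round(4))
```

```text
[ 0.1077 -0.0014 -0.0191] [-0.      0.0028 -0.0004]
up .15 [-0.1425  0.0014  0.0469]
```

```bash
python3 -m crank '[[0,-0.02,0,0.006,0],[0,-0.03,0,0.01,0],[0,-0.035,0,0.012,0],[0,-0.035,0,0.012,0],[0,-0.025,0,0.008,-0.05]]'
python3 - <<'E'
from plan import *
p,R=state(); report(p,R)
R2=R@Ro.from_euler('x',-.13).as_matrix()
tgt=C+[0,0,.20]; o=R2@oT; dw=tgt-(p+o); print(dw.round(4),"tool now",(R.T@dw).round(4))
E
```

```text
t: 21.65
tcp_pos: [0.541, -0.1519, 0.3234]
tool_rot: [-0.585, -0.016, 0.811, -0.016]
force: [1.4, -0.0, -1.0]
finger_gap: 0.158
boat world [ 0.525  -0.1503  0.2152] in box [-0.11   -0.2887  0.2152] tilt 0.9 heading -11.9 nosedip 0.2 clear [-0.122]
[ 0.0357  0.3045 -0.0153] tool now [ 0.0013 -0.3024 -0.0522]
```

```bash
python3 -m crank '[[0,0,-0.015,-0.003,0],[0,0,-0.03,-0.005,0],[0,0,-0.035,-0.006,0],[0,0,-0.035,-0.006,0],[0,0,-0.035,-0.006,0]]'>/dev/null; python3 -m crank '[[0,0,-0.035,-0.006,0],[0,0,-0.035,-0.006,0],[0,0,-0.035,-0.006,0],[0,0,-0.03,-0.005,0],[0,0,-0.015,-0.003,0]]'
python3 - <<'E'
from plan import *
p,R=state(); report(p,R)
R2=R@Ro.from_euler('x',-.13).as_matrix()
tgt=C+[0,0,.17]; o=R2@oT; dw=tgt-(p+o); print(dw.round(4),"tool now",(R.T@dw).round(4))
E
```

```text
t: 22.65
tcp_pos: [0.5757, 0.1535, 0.3051]
tool_rot: [-0.582, -0.017, 0.813, -0.016]
force: [-0.2, 0.2, -1.5]
finger_gap: 0.153
boat world [0.559  0.1552 0.1969] in box [-0.0016 -0.001   0.1969] tilt 0.9 heading -11.8 nosedip -0.2 clear [-0.104]
[ 0.0017 -0.0011 -0.0271] tool now [ 0.0251  0.0014 -0.0103]
```

```bash
python3 -m crank '[[0,0,0.001,-0.001,-0.06],[0,0,0,0,-0.07],[0,0,0,0,0]]'
python3 - <<'E'
from plan import *
p,R=state(); report(p,R)
for n in["top","side"]:
    d=snapshot(n);cv2.imwrite(f"pics/{n}5.png",cv2.resize(d["image"][60:280,30:330] if n=="top" else d["image"][20:230,130:400],None,fx=2.6,fy=2.6,interpolation=cv2.INTER_CUBIC))
    m=mask(d,"red");
    if m.any(): print(n,"ball",np.median(pts(d,big(m)),0).round(4))
o,Rw=boat(p,R);print("exp ball",(o+Rw@[.004,0,.014]).round(4))
E
```

```text
t: 22.95
tcp_pos: [0.5774, 0.1492, 0.3057]
tool_rot: [-0.581, -0.068, 0.809, -0.053]
force: [-0.6, 0.5, -1.2]
finger_gap: 0.153
boat world [0.5605 0.1533 0.1977] in box [-0.0007 -0.0033  0.1977] tilt 3.2 heading -4.9 nosedip 0.1 clear [-0.106]
top ball [0.5567 0.1466 0.2205]
side ball [0.5564 0.143  0.2214]
exp ball [0.5645 0.1531 0.2117]
```

View pics/top5.png

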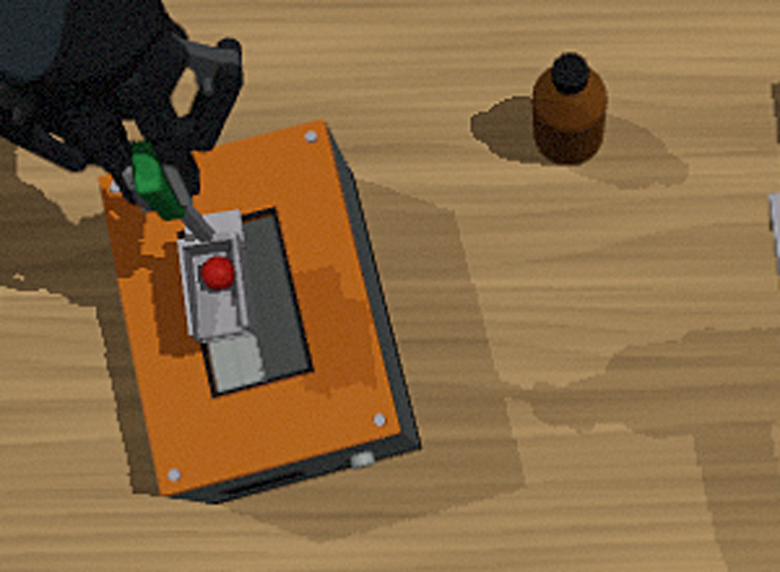

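View pics/side5.png

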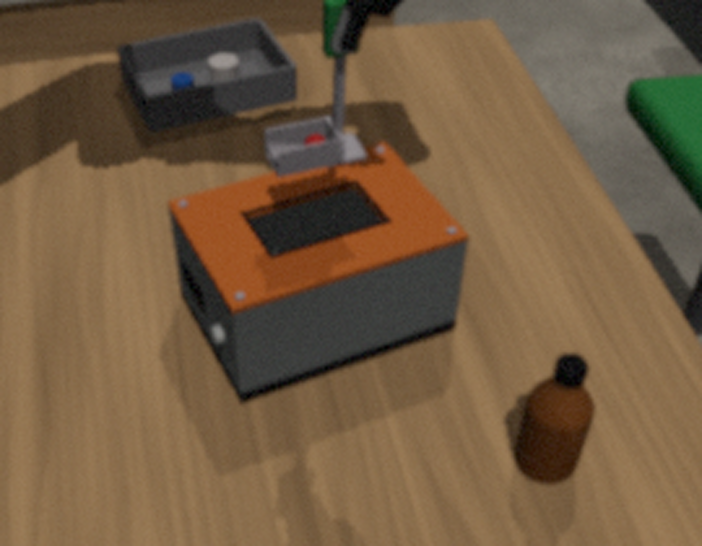

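```bash
cat >> plan.py <<'E'
def rim(zlo,zhi,cx,cy,rad=.07,name="top",d=None):
    d=d or snapshot(name); P=pts(d,np.ones(d["range_z"].shape,bool))
    k=(P[:,2]>zlo)&(P[:,2]<zhi)&(np.hypot(P[:,0]-cx,P[:,1]-cy)<rad); Q=P[k]
    return d,Q
E
python3 - <<'E'
from plan import *
p,R=state(); o,Rw=boat(p,R)
d,Q=rim(o[2]-.004,o[2]+.032,o[0],o[1])
print(len(Q),Q.min(0),Q.max(0)); r=cv2.minAreaRect((Q[:,:2]*1000).astype(np.float32)); print(r,cv2.boxPoints(r).round(1).tolist())
B=(Q-o)@Rw; print("in predicted boat frame pct",np.percentile(B,[1,5,50,95,99],0).round(4))
T=Twc(d); print("cam",T[:3,3])
import pickle; pickle.dump((d,p,R),open("s5.pkl","wb"))
E
```

```text
1166 [0.51515647 0.12489859 0.19738447] [0.60463942 0.17463439 0.23012528]
((559.6536865234375, 150.13082885742188), (85.1153564453125, 37.88691329956055), 10.127293586730957) [[514.4000244140625, 161.3000030517578], [521.0999755859375, 124.0], [604.9000244140625, 139.0], [598.2000122070312, 176.3000030517578]]
in predicted boat frame pct [[-0.0435 -0.0202  0.0013]
 [-0.0422 -0.0198  0.0027]
 [-0.0091 -0.0028  0.0116]
 [ 0.0341  0.0149  0.0274]
 [ 0.0396  0.0165  0.0287]]
cam [ 0.3787892  -0.06221494  0.88718625]
```

```bash
sed -i 's|^RT=Rg.T@Rb; oT=.*|RT=Rg.T@Rb; oT=Rg.T@(ob-pg)+RT@np.array([-.0012,-.0018,.001])|' plan.py
python3 - <<'E'
from plan import *
p,R=state(); report(p,R); dw=C+[0,0,.16]-boat(p,R)[0]; print((R.T@dw).round(4), "down .05",(R.T@[0,0,-.05]).round(4))
E
```

```text
boat world [0.5601 0.151  0.1993] in box [-0.0016 -0.0054  0.1993] tilt 3.2 heading -5.0 nosedip 0.2 clear [-0.107]
[ 0.0372 -0.0036 -0.0135] down .05 [ 0.0474  0.0025 -0.0157]
```

```bash
python3 -m crank '[[0,0.01,-0.001,-0.003,-0.03],[0,0.015,-0.002,-0.006,-0.03],[0,0.012,-0.0015,-0.0045,0],[0,0,0,0,0]]'
python3 - <<'E'
from plan import *
p,R=state(); report(p,R); o,Rw=boat(p,R)
d,Q=rim(o[2]-.004,o[2]+.032,o[0],o[1])
r=cv2.minAreaRect((Q[:,:2]*1000).astype(np.float32)); print(r)
B=(Q-o)@Rw; print(np.percentile(B,[1,50,99],0).round(4))
cv2.imwrite("pics/top6.png",cv2.resize(d["image"][80:280,60:260],None,fx=3,fy=3,interpolation=cv2.INTER_CUBIC))
dw=C+[0,0,.062]-o; print((R.T@dw).round(4))
E
```

```text
t: 23.5
tcp_pos: [0.5764, 0.1563, 0.2655]
tool_rot: [-0.578, -0.093, 0.808, -0.07]
force: [-0.6, 0.6, -1.3]
finger_gap: 0.15
boat world [0.5581 0.1594 0.1585] in box [-0.0014  0.0032  0.1585] tilt 4.3 heading -1.7 nosedip 0.1 clear [-0.067]
((557.8970336914062, 158.3429412841797), (85.18675231933594, 38.45188903808594), 13.48649787902832)
[[-0.0424 -0.0183 -0.0002]
 [-0.0075 -0.0008  0.0102]
 [ 0.0406  0.0181  0.0281]]
[ 0.0907  0.0099 -0.0317]
```

View pics/top6.png

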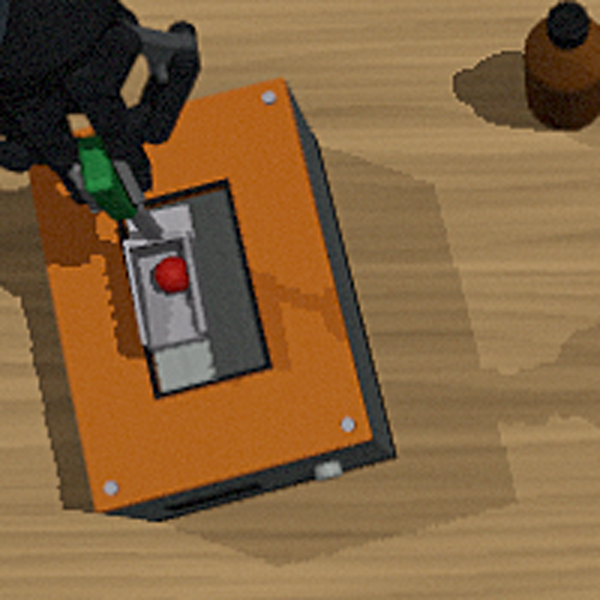

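Top: the boat lies parallel with the slot and centred on it, ball at (171,273). The model agrees with the measured rim to about 1 mm. I'll lower it.

```bash
python3 -m crank '[[0,0.01,0.003,-0.005,0],[0,0.02,0.002,-0.007,0],[0,0.02,0.0015,-0.007,0],[0,0.02,0.001,-0.007,0],[0,0.012,0.001,-0.004,0]]'
python3 - <<'E'
from plan import *
p,R=state(); report(p,R); o,Rw=boat(p,R); print((R.T@(C+[0,0,.062]-o)).round(4))
E
```

```text
t: 24.05
tcp_pos: [0.5811, 0.1542, 0.1789]
tool_rot: [-0.579, -0.093, 0.807, -0.07]
force: [-0.5, 0.5, -2.5]
finger_gap: 0.154
boat world [0.5633 0.1573 0.0718] in box [ 0.0031 -0.0001  0.0718] tilt 4.3 heading -1.7 nosedip 0.4 clear [0.055 0.068 0.058 0.032 0.024 0.02 ]
[ 0.0102  0.0007 -0.0001]
```

```bash
python3 -m crank '[[0,0.009,0,-0.003,0],[0,0,0,0,0]]'
python3 - <<'E'
from plan import *
p,R=state(); report(p,R); print(oT.round(4),(oT-Ro.from_euler('x',-.15).apply(oT)).round(4))
for n in["top","side"]:
    d=snapshot(n);cv2.imwrite(f"pics/{n}7.png",cv2.resize(d["image"][60:260,60:260] if n=="top" else d["image"][20:220,150:350],None,fx=3,fy=3,interpolation=cv2.INTER_CUBIC))
E
```

```text
t: 24.25
tcp_pos: [0.5809, 0.155, 0.17]
tool_rot: [-0.579, -0.093, 0.807, -0.07]
force: [-0.1, -0.2, -2.5]
finger_gap: 0.153
boat world [0.563  0.1581 0.0629] in box [0.003  0.0008 0.0629] tilt 4.3 heading -1.7 nosedip 0.3 clear [0.046 0.069 0.059 0.032 0.024 0.029]
[ 0.1072  0.0004 -0.0176] [-0.      0.0026 -0.0001]
```

View pics/top7.png

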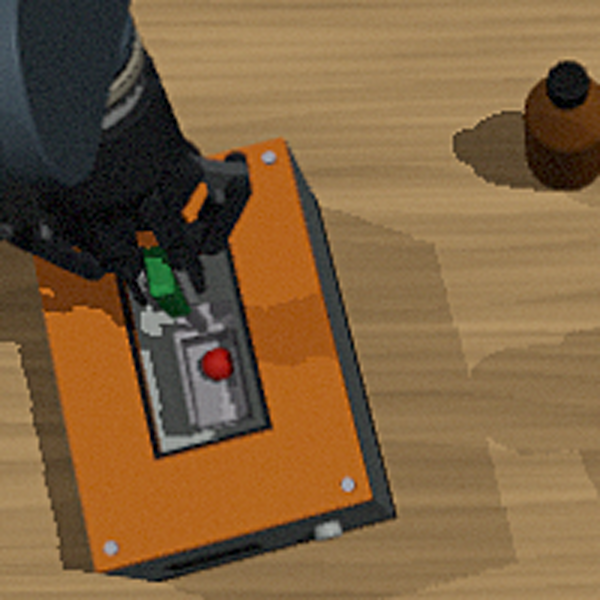

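View pics/side7.png

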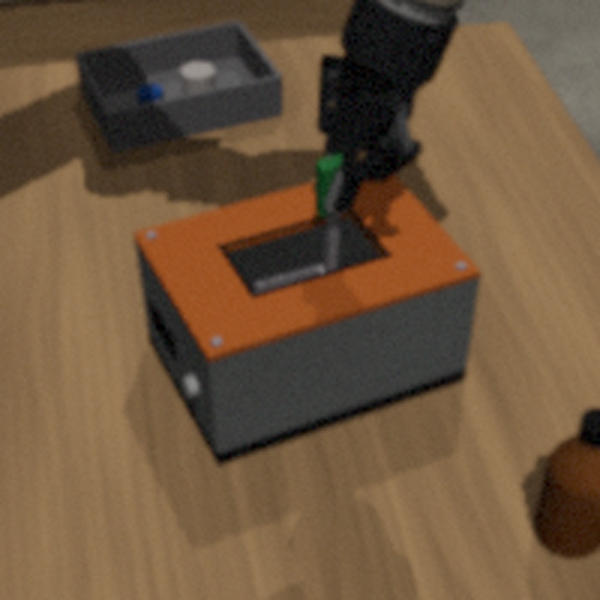

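The boat is level inside with the ball at top-view (217,363) and its rim below the cover. Now I'll turn about the leaning axis, which tips the nose, keeping the boat's origin still.

```bash
python3 -m crank '[[0,0,0.0015,0,-0.08],[0,0,0.0025,0,-0.14],[0,0,0.0025,0,-0.14],[0,0,0.0025,0,-0.14],[0,0,0.0025,0,-0.14]]'
python3 - <<'E'
from plan import *
p,R=state(); report(p,R); o,Rw=boat(p,R); print((R.T@(C+[0,0,.062]-o)).round(4),manip.sense()["q"].round(2))
E
```

```text
t: 24.85
tcp_pos: [0.5873, 0.145, 0.1709]
tool_rot: [-0.529, -0.344, 0.734, -0.251]
force: [-1.3, -0.7, -1.2]
finger_gap: 0.154
boat world [0.5645 0.1578 0.0655] in box [0.0044 0.0001 0.0655] tilt 15.5 heading 33.0 nosedip 6.2 clear [0.042 0.065 0.035 0.029 0.021 0.022]
[ 0.0046 -0.0015  0.0028] [0.05 0.71 1.3  0.01 1.45 0.74]
```

```bash
python3 -m crank '[[0,0.001,0.0025,0.001,-0.14],[0,0.001,0.0025,0,-0.14],[0,0.001,0.0025,0,-0.14],[0,0,0.0025,0,-0.14],[0,0,0.0025,0,-0.14]]'
python3 - <<'E'
from plan import *
p,R=state(); report(p,R); o,Rw=boat(p,R); print((R.T@(C+[0,0,.062]-o)).round(4),manip.sense()["q"].round(2))
E
```

```text
t: 25.35
tcp_pos: [0.5965, 0.1393, 0.1646]
tool_rot: [0.411, 0.575, -0.572, 0.417]
force: [-0.7, 0.6, -1.0]
finger_gap: 0.152
boat world [0.5629 0.1563 0.0628] in box [ 0.0025 -0.0009  0.0628] tilt 26.0 heading 70.1 nosedip 17.4 clear [0.029 0.081 0.026 0.03  0.018 0.021]
[ 0.0015 -0.0023 -0.0003] [0.04 0.72 1.29 0.01 1.45 0.03]
```

```bash
python3 -m crank '[[0,0,0.002,0,-0.14],[0,0,0.0025,0,-0.14],[0,0,0.0025,0,-0.14],[0,0,0.0025,0,-0.14],[0,0,0.0025,0,-0.14]]'
python3 - <<'E'
from plan import *
p,R=state(); report(p,R); o,Rw=boat(p,R); print((R.T@(C+[0,0,.062]-o)).round(4),manip.sense()["q"].round(2))
E
```

```text
t: 25.85
tcp_pos: [0.6072, 0.1428, 0.1611]
tool_rot: [0.243, 0.736, -0.34, 0.533]
force: [1.4, -0.1, -1.1]
finger_gap: 0.154
boat world [0.5629 0.1558 0.0628] in box [ 0.0023 -0.0014  0.0628] tilt 33.4 heading 109.6 nosedip 29.5 clear [0.023 0.073 0.026 0.026 0.018 0.02 ]
[ 0.0016 -0.0012 -0.002 ] [ 0.05  0.74  1.26  0.01  1.47 -0.66]
```

```bash
python3 -m crank '[[0,0,0.002,0,-0.14],[0,0,0.0025,0,-0.14],[0,0,0.0015,0,-0.1],[0,0,0,0,0],[0,0,0,0,0]]'
python3 - <<'E'
from plan import *
p,R=state(); report(p,R); o,Rw=boat(p,R); print((R.T@(C+[0,0,.062]-o)).round(4),manip.sense()["q"].round(2))
for n in["top","side"]:
    d=snapshot(n);cv2.imwrite(f"pics/{n}8.png",cv2.resize(d["image"][60:260,60:260] if n=="top" else d["image"][20:220,150:350],None,fx=3,fy=3,interpolation=cv2.INTER_CUBIC))
    m=mask(d,"red");
    if m.sum()>5: v,u=np.nonzero(big(m));print(n,"ball",m.sum(),u.mean(),v.mean(),np.median(pts(d,big(m)),0).round(4))
E
```

```text
t: 26.35
tcp_pos: [0.6105, 0.1472, 0.1593]
tool_rot: [0.14, 0.786, -0.198, 0.568]
force: [-0.0, -0.3, -1.1]
finger_gap: 0.156
boat world [0.5621 0.1552 0.0624] in box [ 0.0014 -0.0018  0.0624] tilt 35.8 heading 132.7 nosedip 34.3 clear [0.021 0.064 0.031 0.026 0.018 0.021]
[ 0.001   0.0005 -0.0021] [ 0.05  0.75  1.24  0.01  1.47 -1.03]
```

View pics/top8.png

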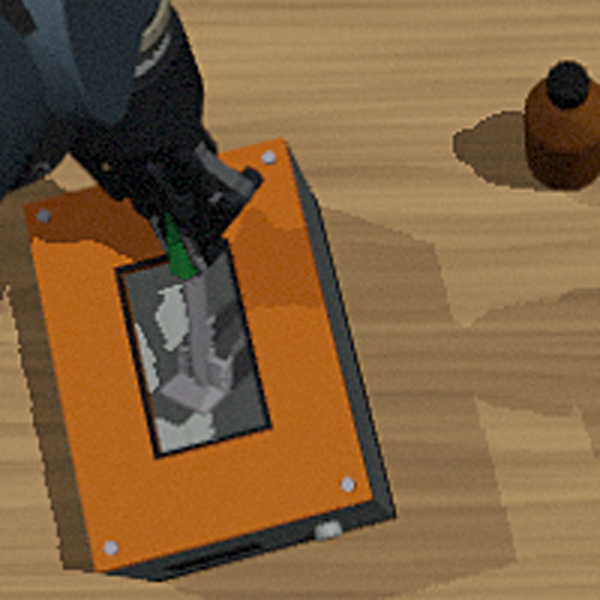

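View pics/side8.png

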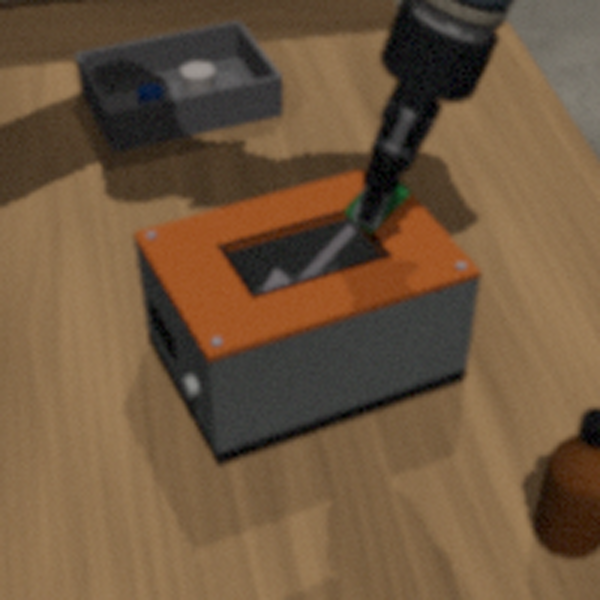

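The boat is tipped: 35.8° in total, with the nose dipped 34°. The ball is hidden, so I'll go slightly further, wait, and then look with the wrist camera too.

```bash
python3 -m crank '[[0,0,0.0025,0,-0.12],[0,0,0.002,0,-0.1],[0,0,0,0,0],[0,0,0,0,0],[0,0,0,0,0]]';python3 -m crank '[[0,0,0,0,0],[0,0,0,0,0],[0,0,0,0,0]]'
python3 - <<'E'
from plan import *
p,R=state(); report(p,R)
for n in["top","side","wrist"]:
    d=snapshot(n);cv2.imwrite(f"pics/{n}9.png",cv2.resize(d["image"][60:260,60:260],None,fx=3,fy=3,interpolation=cv2.INTER_CUBIC) if n=="top" else d["image"])
    m=mask(d,"red");print(n,m.sum())
E
```

```text
t: 26.95
tcp_pos: [0.6118, 0.1511, 0.1579]
tool_rot: [0.076, 0.804, -0.111, 0.579]
force: [0.4, 0.5, -1.2]
finger_gap: 0.157
t: 27.25
tcp_pos: [0.6117, 0.1512, 0.1578]
tool_rot: [0.076, 0.804, -0.11, 0.579]
force: [-0.1, -1.5, -1.1]
finger_gap: 0.156
boat world [0.5617 0.1556 0.0615] in box [ 0.0011 -0.0013  0.0615] tilt 36.7 heading 147.3 nosedip 36.2 clear [0.02  0.061 0.038 0.024 0.019 0.023]
top 0
side 0
wrist 0
```

View pics/top9.png

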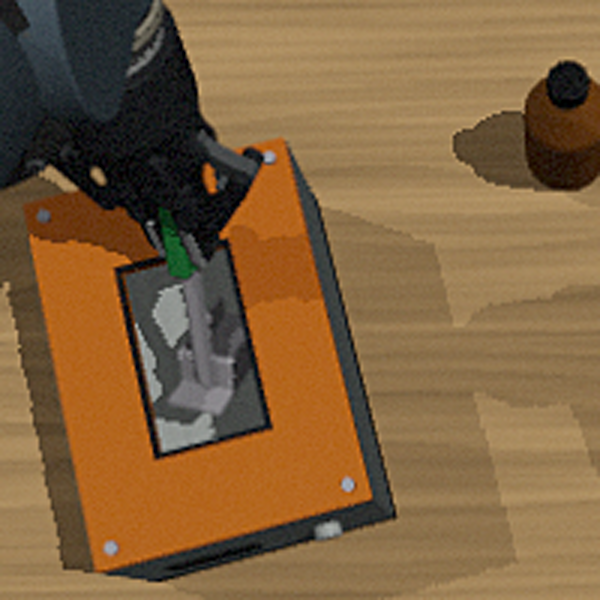

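View pics/wrist9.png

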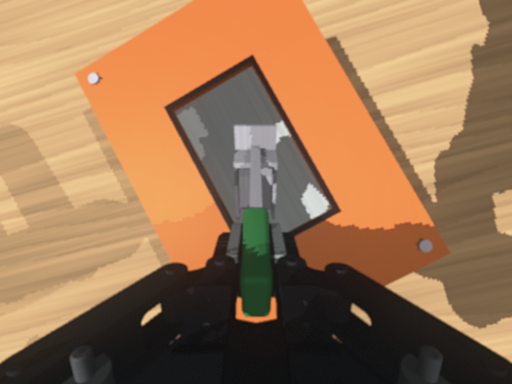

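The trough now faces away from every camera and no red is visible. I'll turn back step by step; the trough will show in the top view again.

```bash
python3 -m crank '[[0,0,-0.0015,0,0.1],[0,0,-0.0025,0,0.14],[0,0,-0.0025,0,0.14],[0,0,-0.0025,0,0.14],[0,0,-0.0025,0,0.14]]'
python3 - <<'E'
from plan import *
p,R=state(); report(p,R); o,Rw=boat(p,R); print((R.T@(C+[0,0,.062]-o)).round(4))
d=snapshot("wrist");cv2.imwrite("pics/wrist10.png",d["image"]);print(mask(d,"red").sum())
d=snapshot("top");cv2.imwrite("pics/top10.png",cv2.resize(d["image"][60:260,60:260],None,fx=3,fy=3,interpolation=cv2.INTER_CUBIC));print(mask(d,"red").sum())
E
```

```text
t: 27.9
tcp_pos: [0.6063, 0.1414, 0.1596]
tool_rot: [0.261, 0.724, -0.367, 0.523]
force: [-1.1, -0.6, -0.7]
finger_gap: 0.158
boat world [0.5626 0.1552 0.0612] in box [ 0.0019 -0.0019  0.0612] tilt 33.0 heading 105.2 nosedip 28.4 clear [0.021 0.076 0.025 0.026 0.017 0.022]
[-0.0001 -0.0011 -0.0026]
0
0
```

View pics/wrist10.png

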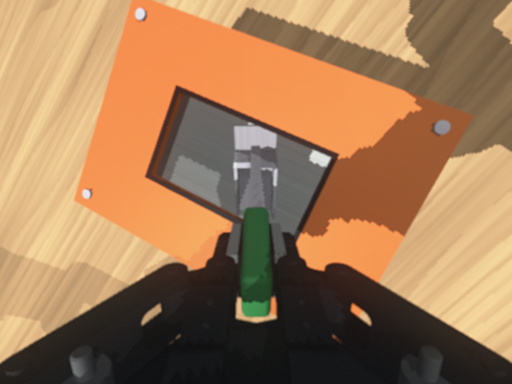

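View pics/top10.png

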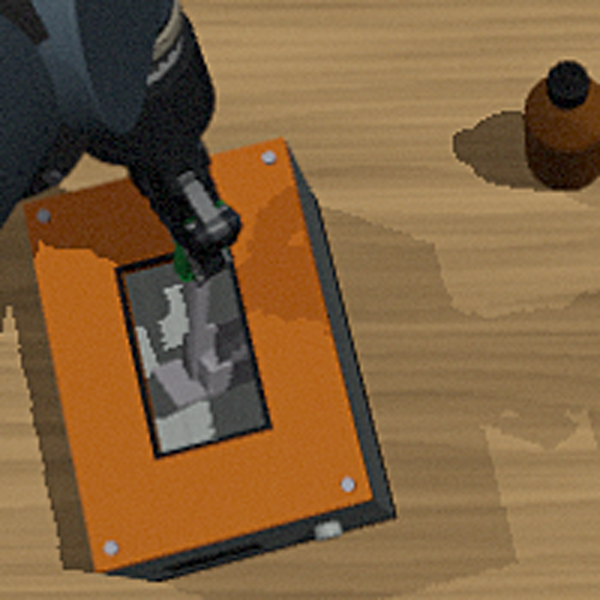

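```bash
python3 -m crank '[[0,0,-0.002,-0.001,0.14],[0,0,-0.0025,-0.001,0.14],[0,0,-0.0025,0,0.14],[0,0,-0.0025,0,0.14],[0,0,-0.0025,0,0.14]]'
python3 - <<'E'
from plan import *
p,R=state(); report(p,R); o,Rw=boat(p,R); print((R.T@(C+[0,0,.062]-o)).round(4))
d=snapshot("side");cv2.imwrite("pics/side11.png",cv2.resize(d["image"][20:220,150:350],None,fx=3,fy=3));print(mask(d,"red").sum())
d=snapshot("top");cv2.imwrite("pics/top11.png",cv2.resize(d["image"][60:260,60:260],None,fx=3,fy=3,interpolation=cv2.INTER_CUBIC));print(mask(d,"red").sum())
E
```

```text
t: 28.5
tcp_pos: [0.5948, 0.1392, 0.1635]
tool_rot: [-0.424, -0.555, 0.592, -0.402]
force: [-0.1, 0.0, -0.3]
finger_gap: 0.156
boat world [0.5621 0.1561 0.0614] in box [ 0.0016 -0.0009  0.0614] tilt 25.2 heading 66.4 nosedip 16.1 clear [0.029 0.079 0.026 0.03  0.017 0.023]
[-0.     -0.0019 -0.0003]
0
0
```

View pics/top11.png

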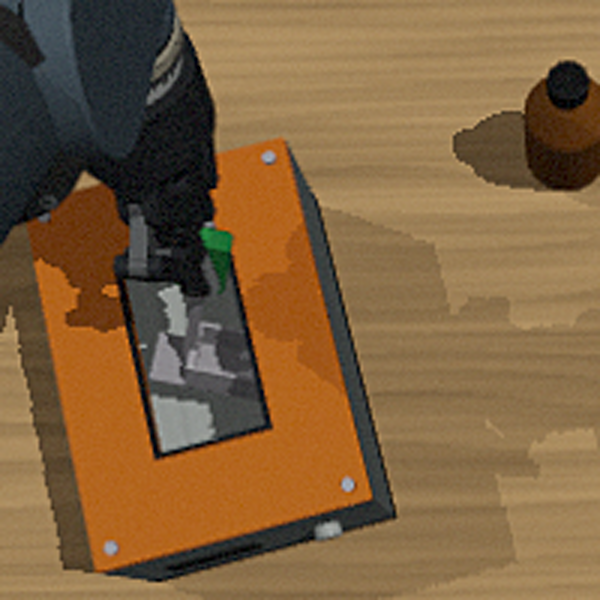

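Top: the trough at (210,355) looks empty, with no red. I'll continue back to level.

```bash
python3 -m crank '[[0,0,-0.003,0,0.14],[0,0,-0.0025,0,0.14],[0,0,-0.0025,0,0.14],[0,0,-0.0025,0,0.14],[0,0,-0.0025,0,0.14]]'>/dev/null;python3 -c "
from plan import *
p,R=state(); report(p,R); o,Rw=boat(p,R); print((R.T@(C+[0,0,.062]-o)).round(4))"
```

```text
boat world [0.5611 0.1553 0.0617] in box [ 0.0005 -0.0015  0.0617] tilt 14.5 heading 29.5 nosedip 5.2 clear [0.039 0.068 0.035 0.033 0.018 0.026]
[-0.     -0.0016 -0.0003]
```

```bash
python3 -m crank '[[0,0,-0.003,0,0.14],[0,0,-0.0025,0,0.14],[0,0,-0.0025,0,0.14],[0,0,-0.002,0,0.1],[0,0,0,0,0]]'>/dev/null;python3 - <<'E'
from plan import *
p,R=state(); report(p,R); o,Rw=boat(p,R); print((R.T@(C+[0,0,.062]-o)).round(4), "up.1",(R.T@[0,0,.1]).round(4))
d=snapshot("top");cv2.imwrite("pics/top12.png",cv2.resize(d["image"][60:260,60:260],None,fx=3,fy=3,interpolation=cv2.INTER_CUBIC));print(mask(d,"red").sum())
E
```

```text
boat world [0.56   0.1558 0.0621] in box [-0.0005 -0.0007  0.0621] tilt 5.5 heading 1.9 nosedip 0.7 clear [0.045 0.071 0.057 0.036 0.022 0.029]
[-0.     -0.0007 -0.0006] up.1 [-0.0948 -0.0088  0.0305]
0
```

View pics/top12.png

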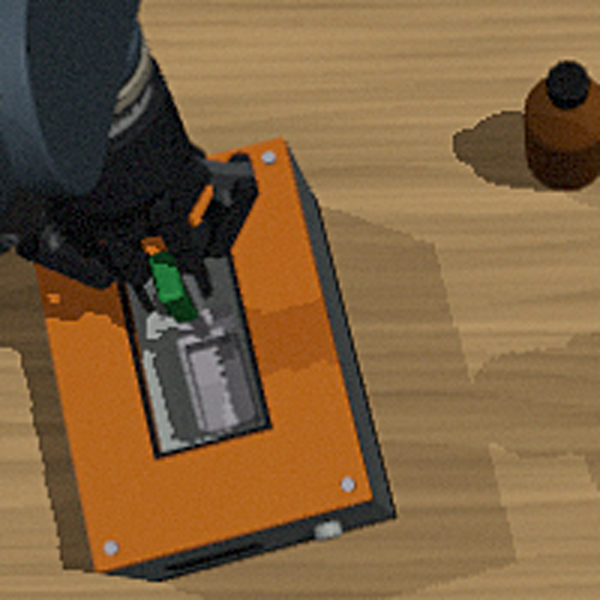

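Top: the trough (210,385) is empty and the boat is centred in the slot. Lifting straight out.

```bash
python3 -m crank '[[0,-0.015,-0.0015,0.005,0],[0,-0.025,-0.0023,0.008,0],[0,-0.03,-0.0028,0.0095,0],[0,-0.03,-0.0028,0.0095,0],[0,-0.03,-0.0028,0.0095,0]]'; python3 -c "
from plan import *
p,R=state(); report(p,R)"; python3 -m crank '[[0,-0.02,-0.002,0.006,0],[0,0,0,0,0.08],[0,0,0,0,0.08],[0,0,0,0,0]]';python3 - <<'E'
from plan import *
p,R=state(); report(p,R)
o,Rw=boat(p,R); print("to drop hover",(R.T@(np.array([.54,-.13,.2])-o)).round(4))
for n in ("top","side"):
    d=snapshot(n);cv2.imwrite(f"pics/{n}13.png",d["image"]);m=mask(d,"red");print(n,m.sum())
    if m.sum()>3: print(np.median(pts(d,m),0))
E
```

```text
t: 30.15
tcp_pos: [0.5781, 0.1515, 0.3087]
tool_rot: [-0.578, -0.118, 0.803, -0.089]
force: [0.1, -0.1, -1.6]
finger_gap: 0.154
boat world [0.5603 0.1557 0.2016] in box [-0.0003 -0.0009  0.2016] tilt 5.4 heading 1.8 nosedip 0.8 clear [-0.11]
t: 30.55
tcp_pos: [0.5785, 0.1518, 0.3286]
tool_rot: [-0.583, -0.054, 0.809, -0.042]
force: [1.1, -0.3, -1.4]
finger_gap: 0.151
boat world [0.5612 0.1532 0.2213] in box [ 1.000e-04 -3.500e-03  2.213e-01] tilt 2.5 heading -6.9 nosedip 0.3 clear [-0.129]
to drop hover [0.0285 0.2786 0.0517]
top 0
side 0
```

View pics/top13.png

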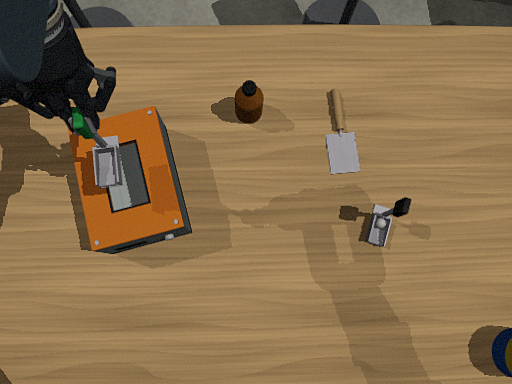

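View pics/side13.png

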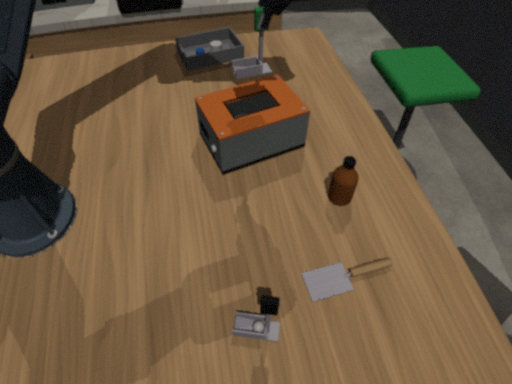

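The boat is out and empty (top view, near (108,165)), the box is unchanged, and the black-handled boat is still at (380,225). I'll carry the boat back to its free spot.

```bash
python3 -m crank '[[0,0,0.015,0.003,0],[0,0.001,0.03,0.005,0],[0,0.003,0.035,0.006,0],[0,0.003,0.035,0.006,0],[0,0.003,0.035,0.006,0]]'>/dev/null; python3 -m crank '[[0,0.003,0.035,0.006,0],[0,0.003,0.035,0.006,0],[0,0.003,0.035,0.006,0],[0,0.003,0.025,0.004,0.06],[0,0,0.01,0,0.07]]'
python3 - <<'E'
from plan import *
p,R=state(); report(p,R)
o,Rw=boat(p,R); print("down to 2cm",(R.T@([0,0,.02-o[2]])).round(4),"z axis",Rw[:,2])
E
```

```text
t: 31.65
tcp_pos: [0.5618, -0.146, 0.3104]
tool_rot: [-0.584, 0.002, 0.812, -0.002]
force: [-0.5, -0.0, -0.7]
finger_gap: 0.154
boat world [ 0.5443 -0.1469  0.2032] in box [-0.0905 -0.2902  0.2032] tilt 0.1 heading -14.4 nosedip -0.0 clear [-0.11]
down to 2cm [ 0.1736 -0.001  -0.0584] z axis [ 6.18949913e-04 -1.05283236e-03  9.99999254e-01]
```

```bash
python3 -m crank '[[0,0.025,0,-0.0085,0],[0,0.04,0,-0.0135,0],[0,0.04,0,-0.0135,0],[0,0.04,0,-0.0135,0],[0,0.025,0,-0.0085,0]]';python3 - <<'E'
from plan import *
p,R=state(); report(p,R)
o,Rw=boat(p,R); print("down to 0",(R.T@([0,0,-o[2]])).round(4))
d,Q=rim(o[2]-.006,o[2]+.032,o[0],o[1]); B=(Q-o)@Rw; print(np.percentile(B,[1,5,50,95,99],0).round(4))
E
```

```text
t: 32.15
tcp_pos: [0.5614, -0.1433, 0.1283]
tool_rot: [-0.582, -0.001, 0.813, -0.003]
force: [-0.2, -0.9, -0.6]
finger_gap: 0.154
boat world [ 0.5436 -0.144   0.0212] in box [-0.0904 -0.2872  0.0212] tilt 0.3 heading -14.1 nosedip -0.2 clear [ 0.006 -0.022 -0.236 -0.017 -0.264  0.072]
down to 0 [ 0.0201 -0.     -0.0068]Traceback (most recent call last):
  File "<stdin>", line 4, in <module>
    return _quantile_unchecked(
        a, q, axis, out, overwrite_input, method, keepdims, weights)
    return _ureduce(a,
                    func=_quantile_ureduce_func,
    ...<5 lines>...
                    overwrite_input=overwrite_input,
                    method=method)
    r = func(a, **kwargs)
    result = _quantile(arr,
                       quantiles=q,
    ...<2 lines>...
                       out=out,
                       weights=wgt)
    slices_having_nans = np.isnan(arr[-1, ...])
                                  ~~~^^^^^^^^^
IndexError: index -1 is out of bounds for axis 0 with size 0
```

```bash
python3 -m crank '[[0,0.009,0,-0.003,0],[0,0.006,0,-0.002,0],[0,0.002,0,-0.0007,0],[0,0,0,0,0]]';python3 -c "
from plan import *
p,R=state(); report(p,R)
d=snapshot('side');cv2.imwrite('pics/side14.png',cv2.resize(d['image'][100:350,150:400],None,fx=2.4,fy=2.4))"
```

```text
t: 32.6
tcp_pos: [0.5642, -0.1432, 0.1144]
tool_rot: [-0.585, 0.0, 0.811, -0.004]
force: [0.0, 0.6, -2.1]
finger_gap: 0.158
boat world [ 0.547  -0.1442  0.0072] in box [-0.0871 -0.2882  0.0072] tilt 0.2 heading -14.1 nosedip 0.2 clear [-0.008 -0.018 -0.237  0.086]
```

View pics/side14.png

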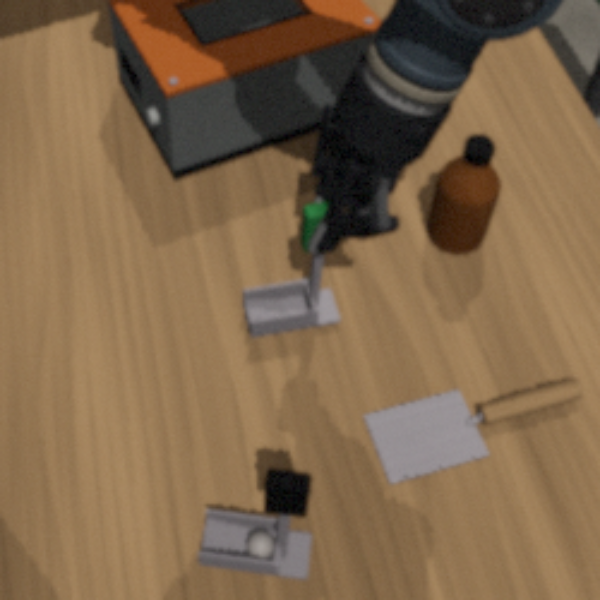

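Side: the boat is empty and upright, just above the bench at (290,308). I'll ease it down.

```bash
python3 -m crank '[[0,0.002,0,-0.0007,0],[0,0.002,0,-0.0007,0],[0,0,0,0,0]]';python3 -m crank '[[0,0.0015,0,-0.0005,0],[0,0.0015,0,-0.0005,0],[0,0,0,0,0]]';python3 -c "
from plan import *
p,R=state(); report(p,R)"
```

```text
t: 32.95
tcp_pos: [0.5635, -0.1428, 0.1092]
tool_rot: [-0.584, 0.0, 0.812, -0.003]
force: [-0.5, -0.4, -0.5]
finger_gap: 0.15
t: 33.25
tcp_pos: [0.5639, -0.1429, 0.1082]
tool_rot: [-0.584, 0.0, 0.812, -0.003]
force: [-1.1, 1.6, 9.9]
finger_gap: 0.154
boat world [ 0.5466 -0.1439  0.0009] in box [-0.0875 -0.2878  0.0009] tilt 0.1 heading -14.1 nosedip 0.1 clear [-0.014 -0.019 -0.236  0.092]
```

Contact (Fz +9.9 N, at the same height as the grasp). Release, then back off along the tool axis.

```bash
python3 -m crank '[[0.02,0,0,0,0],[0.03,0,0,0,0],[0.05,0,0,0,0],[0.0854,0,0,0,0],[0.0854,0,0,0,0]]' 20;python3 -m crank '[[0.0854,0,0,0,0],[0.0854,-0.01,0,0,0],[0.0854,-0.03,0,0,0],[0.0854,-0.04,0,0,0],[0.0854,-0.04,0,0,0]]';python3 - <<'E'
from plan import *
pose()
d=snapshot('side');cv2.imwrite('pics/side15.png',cv2.resize(d['image'][100:350,150:400],None,fx=2.4,fy=2.4))
E
```

```text
t: 33.75
tcp_pos: [0.5635, -0.1429, 0.1057]
tool_rot: [-0.584, 0.0, 0.812, -0.003]
force: [0.2, -0.4, -0.2]
finger_gap: 0.85
t: 34.25
tcp_pos: [0.6019, -0.1421, 0.2215]
tool_rot: [-0.584, 0.0, 0.812, -0.003]
force: [0.3, -0.7, -0.3]
finger_gap: 1.003
t 34.25 q [-0.356  0.671  1.22  -0.116  1.553  1.23 ] p [ 0.6019 -0.1421  0.2215] 
R [[-0.318, 0.005, -0.948], [-0.005, -1.0, -0.004], [-0.948, 0.004, 0.318]] F [ 0.3 -0.7 -0.3] gap 1.003
```

View pics/side15.png

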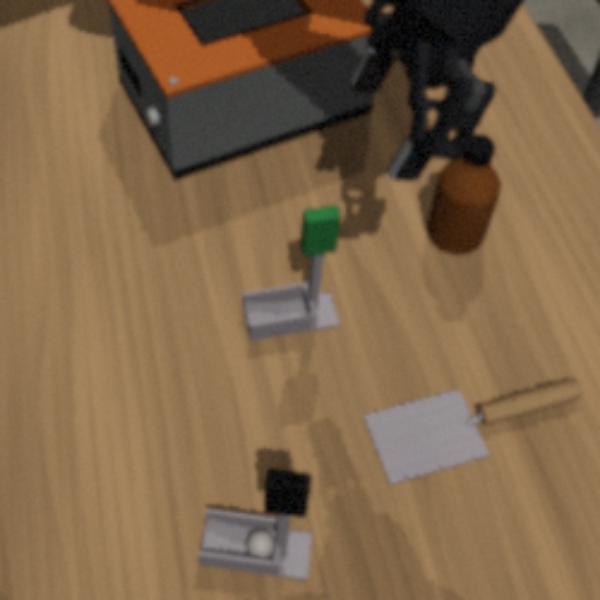

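Side: the green boat stands upright, released and empty at (290,310). The black boat is untouched. One last look into the box with the wrist camera.

```bash
python3 -m crank '[[0.0854,-0.03,0,0.01,0],[0.0854,-0.04,0,0.015,0],[0.0854,-0.04,-0.02,0.02,0],[0.0854,-0.03,-0.04,0.02,0],[0.0854,0,-0.045,0.02,0]]'>/dev/null;python3 -m crank '[[0.0854,0,-0.045,0.02,0],[0.0854,0,-0.045,0.02,0],[0.0854,0,-0.045,0.01,0],[0.0854,0,-0.04,0,0],[0.0854,0,-0.02,0,0]]';python3 - <<'E'
from plan import *
s,R=pose()
d=snapshot('wrist');cv2.imwrite('pics/w16.png',d['image']);b=d["image"].astype(int)
m=(b[...,2]>60)&(b[...,2]>2.2*b[...,1])&(b[...,2]>2.2*b[...,0])
n,l,st,c=cv2.connectedComponentsWithStats(m.astype(np.uint8)); print(st[1:][st[1:,4]>15],c[1:][st[1:,4]>15])
d=snapshot('top');cv2.imwrite('pics/top16.png',d['image'])
E
```

```text
t: 35.3
tcp_pos: [0.5162, 0.1584, 0.3929]
tool_rot: [-0.585, -0.001, 0.811, -0.004]
force: [0.4, -0.8, 0.5]
finger_gap: 1.005
t 35.3 q [0.08  0.414 1.218 0.02  1.83  1.644] p [0.5162 0.1584 0.3929] 
R [[-0.316, 0.009, -0.949], [-0.005, -1.0, -0.007], [-0.949, 0.003, 0.316]] F [ 0.4 -0.8  0.5] gap 1.005
[] []
```

View pics/w16.png

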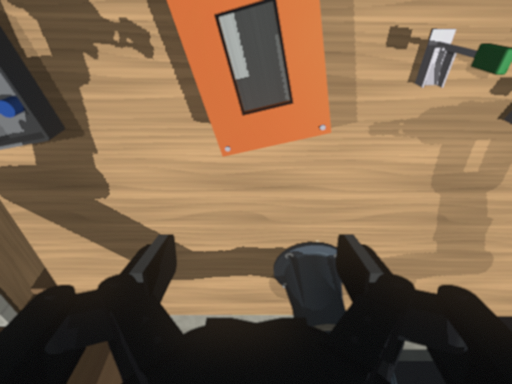

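View pics/top16.png

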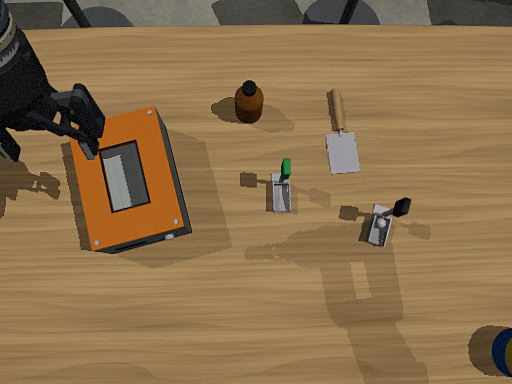

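No red is visible under the slot from here or anywhere on the bench, so the ball must be under the cover's overhang. I'll try one oblique look from the far side.

```bash
python3 -m crank '[[0.0854,-0.013,0,-0.03,0],[0.0854,-0.013,0,-0.045,0],[0.0854,-0.013,0,-0.045,0],[0.0854,-0.013,0,-0.045,0],[0.0854,-0.013,0,-0.035,0]]'>/dev/null;python3 -m crank '[[0.0854,0,0,0,0]]';python3 - <<'E'
from plan import *
s,R=pose()
d=snapshot('wrist');cv2.imwrite('pics/w17.png',d['image'])
E
```

```text
t: 36.0
tcp_pos: [0.7317, 0.1537, 0.3839]
tool_rot: [-0.583, 0.001, 0.812, -0.002]
force: [-0.4, 0.4, -1.3]
finger_gap: 1.001
t 36.0 q [0.053 0.81  0.513 0.014 2.144 1.628] p [0.7317 0.1537 0.3839] 
R [[-0.32, 0.002, -0.947], [-0.006, -1.0, -0.0], [-0.947, 0.005, 0.32]] F [-0.4  0.4 -1.3] gap 1.001
```

View pics/w17.png

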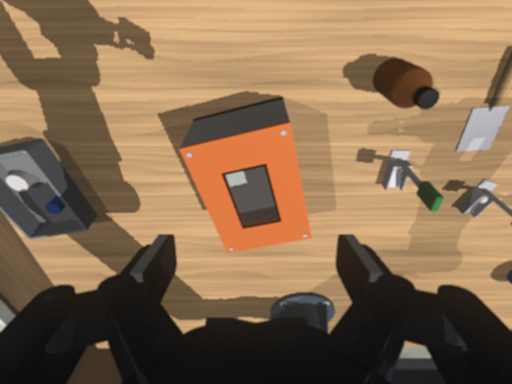

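```bash
python3 -m crank '[[0.0854,0,-0.015,0.03,0],[0.0854,0.01,-0.03,0.035,0],[0.0854,0.01,-0.04,0.03,0],[0.0854,0.01,-0.045,0.02,0],[0.0854,0,-0.045,0.01,0]]'>/dev/null;python3 -m crank '[[0.0854,0,-0.045,0,0],[0.0854,0,-0.035,0,0],[0.0854,0,-0.02,0,0],[0.0854,0,0,0,0]]';python3 - <<'E'
from plan import *
s,R=pose()
d=snapshot('wrist');cv2.imwrite('pics/w18.png',d['image'])
E
```

```text
t: 36.95
tcp_pos: [0.5964, 0.4318, 0.4009]
tool_rot: [-0.584, -0.001, 0.811, -0.005]
force: [0.1, -1.2, 0.3]
finger_gap: 0.996
t 36.95 q [0.424 0.749 0.594 0.144 2.093 2.04 ] p [0.5964 0.4318 0.4009] 
R [[-0.317, 0.009, -0.948], [-0.006, -1.0, -0.008], [-0.948, 0.003, 0.317]] F [ 0.1 -1.2  0.3] gap 0.996
```

View pics/w18.png

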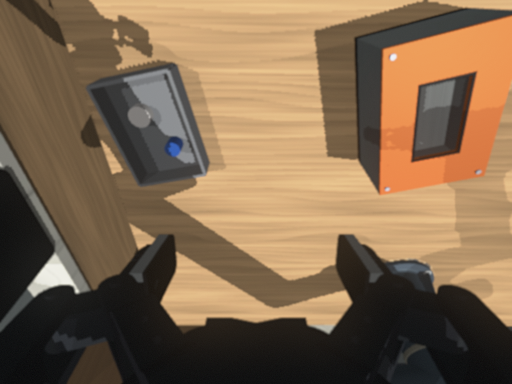

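Run:
```python
from plan import *
d=snapshot("top"); g=big(mask(d,"green")); P=pts(d,g); print("handle",np.median(P,0).round(4),P[:,2].max().round(4))
Pall=pts(d,np.ones((384,512),bool)); k=(np.hypot(Pall[:,0]-.545,Pall[:,1]+.144)<.06)&(Pall[:,2]<.05)&(Pall[:,2]>.006); Q=Pall[k]; print(len(Q),cv2.minAreaRect((Q[:,:2]*1000).astype(np.float32)),np.percentile(Q[:,2],[50,99]))
print("red px",[int(mask(snapshot(n),"red").sum()) for n in("top","side")])
import pickle
S=pickle.load(open("s0.pkl","rb"))
for D in (S["top"],d):
    P=pts(D,np.ones((384,512),bool)); k=(abs(P[:,0]-.49)<.1)&(abs(P[:,1]+.34)<.08)&(P[:,2]>.012); print("other boat",k.sum(),P[k].mean(0).round(4))
manip.sign_off()
```

```text
handle [ 0.5668 -0.1425  0.1506] 0.1545
380 ((544.2813720703125, -143.9445037841797), (79.22210693359375, 36.46426773071289), 0.24849408864974976) [0.01300045 0.03637402]
red px [0, 0]
other boat 695 [ 0.4769 -0.3492  0.0706]
other boat 700 [ 0.4768 -0.3494  0.0702]
the job is handed in; nothing more can be done
```

I emptied the red ball into the curing box, stood the green-handled boat back on the bench and handed the job in at about 37 s. I never saw the ball on the box floor, so its resting place is inferred.

- **How it was tipped:** The rows cannot pitch the tool, so I leaned it 18° by pressing gently against its reach limits. I gripped the handle with that lean and lowered the boat level through the slot. Turning about the leaning axis then dipped the nose about 36°. I turned the boat back to level, lifted it straight out and set it down.
- **Clearance:** The worked-out clearance to the box stayed at 17 mm or more during the tipping. The wrist force showed no sign of contact there.
- **Boat at the end:** It stands upright and released near (0.545, -0.144). The handle top is at 0.15 m and the heading is about 0°.
- **Other boat:** The measured shift of the black-handled boat is under 1 mm.
- **Ball:** The trough is empty, and no red showed in the side or top views at the end. Wrist-camera looks through the slot did not show the ball either. I take it to be on the box floor under the cover's overhang.
- **Early force spike:** While testing the upper reach limit at the start, the wrist force peaked at about 113 N on one axis, roughly 123 N with all three axes combined. The limit is 120 N, so if the combined force is what is judged, the run may have failed there. Nothing was being held or touched at that moment.

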